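# Draw the drying tray out of its cabinet with the tray hook

### The job

The low drying cabinet is hot, so work with the tray hook: take it from its rest, reach into the mouth and hook it behind the wire handle of the tray. Draw the tray out with a gentle, steady pull until it comes up firmly against its stops and the side catch drops in, with the cassettes still in it, then lay the hook back in its rest and let go. Touch cabinet and tray with the hook only, do not knock or yank, and leave the other things on the bench where they are.

Things in the scene. Friction and masses are not known exactly. Their poses are not given: they have to be found in the camera images.
- cabinet: low white drying cabinet, fixed on the bench, 170 mm wide, 175 mm deep, 152 mm high (174 mm at the grip of the glass door folded back on its roof). Origin on the bench under the middle of its mouth; x runs level into the chamber, z up. Two runners 10 mm high on its floor (inner faces at y = +-56 mm) guide the tray along x
- mouth (a point): middle of the cabinet's open mouth, at cabinet x = 0, z = 65 mm. The mouth is 150 mm wide, from the chamber floor at z = 22 mm up to z = 108 mm. The floor reaches 37 mm out in front of it as a lip, 22 mm high
- stop_line (a point): nominal line of the two steel stops clamped on the runners inside the mouth, one each side, at cabinet x = 48 mm. The tray's ears meet them with the tray's origin at about x = +12 mm in the cabinet's frame. The stops are set by hand and may truly stand up to 10 mm nearer or farther: this is not measured and has to be felt
- tray: loose aluminium tray in the chamber, 100 mm (x) by 110 mm (y), walls 22 mm high, nose tapered; 0.22 to 0.4 kg. Origin under its middle, on the chamber floor; x as the cabinet's. Its front wall's outer face is at x = -50 mm. It starts 76 to 112 mm short of its stops. Sliding it takes 1 to 6 N; against the stops a pull of 9 to 13 N held for half a second is firm, over 18 N is a yank
- bail (a point): middle of the cross bar of the tray's wire handle: a level bar of 6 mm wire along the tray's y, 56 mm long, at tray x = -74 mm, z = 18 mm (40 mm above the bench). Between the bar and the tray's front wall is a gap of 21 mm, open above and below, into which the hook drops
- catch (a joint): sprung ball catch in the right-hand stop: out (value 0) at the start, with the tray still behind it; the tray's tapered nose and side wall press it aside (0.004 to 0.008 m) as the tray passes, and once the tray is up against its stops it springs out (value 0) into a window in the wall
- tray_hook: loose tray hook, 0.16 kg: wooden handle with flat sides, 16 mm wide (y), 22 mm high (z), from x = -46 to +46 mm, a pommel to x = -58 mm, then a steel rod of 8 mm whose front end is bent straight down. Origin in the middle of the handle on the rod's axis; x along the rod to the bent end, z up. It balances about 30 mm ahead of the origin
- hook_tip (a point): lower end of the bent part of the tray hook, on its axis: x = +145 mm, z = -34 mm in the hook's frame
- rest: steel rest for the hook, fixed on the bench: base plate 52 mm wide with two notched uprights 48 mm wide. Origin on the bench; x along the lying hook to its bent end. Rear upright at x = -41 mm (notch 21 mm wide for the handle, floor z = 39 mm), front one at x = +80 mm (notch 13 mm wide for the rod, floor z = 46 mm); the cheeks flare outward up to z = 66 mm
- cradle (a point): where the hook's origin lies when the hook is in its rest, 50 mm above the rest's origin (the hook's x along the rest's x, within 3 mm at the start)
- cassette_a: slotted plastic tissue cassette, 36 x 45 x 7 mm, lying in the tray; origin under its middle
- cassette_b: slotted plastic tissue cassette, 36 x 45 x 7 mm, lying in the tray; origin under its middle
- pot_small: bystander: small screw-capped pot, 48 mm wide, 52 mm high; origin under its middle
- dropper_bottle: bystander: dropper bottle, 28 mm wide, 94 mm high; origin under its middle
- petri: bystander: flat glass dish, 58 mm wide, rim up to 14 mm high; origin under its middle
- loose_cassette: bystander: tissue cassette lying on the bench, 48 x 43 x 7 mm; origin under its middle
- forceps: bystander: fine forceps, 118 mm long, 9 mm high; origin under its middle
- marker: bystander: black pencil, 130 mm long, 8 mm high; origin under its middle

How it is judged (in metres and radians):
On the way, in this order (a step that is already met when the one before it is completed fails the run):
1. the hook is lifted out of its rest (z of hook_tip in the frame of rest above 0.045 m), for 0.1 s.
2. the hook is behind the tray's handle bar (x of hook_tip in the frame of tray between -0.074 and -0.046 m and z of hook_tip in the frame of tray below 0.015 m and y of hook_tip in the frame of tray between -0.03 and 0.03 m), for 0.1 s.
3. the hook holds the tray firmly against its stops, catch in (contact force between tray_hook and tray above 8 N and value of joint catch below 0.002 m and x of tray in the frame of cabinet below 0.028 m and linear speed of tray below 0.01 m/s), for 0.2 s.
At the end, for the whole second after the job is handed in: The tray stands flat on the cabinet floor, its origin -4 to 28 mm inside the mouth, the side catch out in its wall (within 2 mm), both cassettes in it; the hook lies at rest in both notches of its rest as found (15 mm along, 6 mm across, 5 mm in height), let go (value of joint catch below 0.002 m and x of tray in the frame of cabinet between -0.004 and 0.028 m and z of tray in the frame of cabinet below 0.027 m and angle between tray's own z axis and vertical below 0.06 rad and horizontal distance between each of cassette_a, cassette_b and tray below 0.055 m and z of each of cassette_a, cassette_b in the frame of tray below 0.02 m and x of tray_hook in the frame of rest between -0.015 and 0.015 m and y of tray_hook in the frame of rest between -0.006 and 0.006 m and z of tray_hook in the frame of rest between 0.045 and 0.055 m and angle between tray_hook's own z axis and vertical below 0.15 rad and linear speed of each of tray_hook, tray below 0.02 m/s); the robot touches nothing.
It fails at once if the tray is yanked: the hook presses on it with more than 18 N (contact force between tray_hook and tray above 18 N).
It fails at once if the hook knocks or presses on the cabinet with more than 15 N (contact force between tray_hook and cabinet above 15 N).
It fails at once if the robot itself touches the hot tray or cabinet (contact force between any of the arm, the fingers and tray above 1 N or contact force between any of the arm, the fingers and cabinet above 1 N).
It fails at once if a bystander is shifted by more than 20 mm (distance of any of pot_small, dropper_bottle, petri, loose_cassette, forceps, marker from where it was at the start of the episode above 0.02 m).
It also fails if it takes over 69 s, if anything falls off the work surface, if the arm or the gripper's body presses on something with over 40 N, if the wrist force passes 120 N, or if a joint passes its speed limit or range.

### The arm

A 6-joint arm with a two-finger parallel gripper is mounted at the origin on a cart in front of the work surface, level with it; the furniture and walls round the work are solid. World frame = base frame: x ahead of the robot, y to its left, z up, the work surface at z = 0. Lengths are in mm, angles in degrees, forces in N, time in s.
With the tool pointing down it reaches from about 275 to 750 mm from the base axis. Payload 10.2 kg.
Tool frame: the origin (TCP) lies at the very end of the fingers, on their centre line; the grasp point (between the pads) lies 19 mm behind it; z points along the fingers, y is the direction in which the jaws open and shut (so a half turn about z gives the same grasp; the last joint's range is limited). The gripper opens to 88 mm and grips with 3 to 60 N. Pads are 18 mm wide; open, the fingers measure 123 mm over their backs; the gripper's body (75 mm by 187 mm) begins 45 mm behind the grasp point.
Start: joints at [-87.915, 17.928, 85.812, -0, 76.261, -12.8], TCP at [134.852, -507.391, 238.72] pointing down, gripper open.
Joint ranges: [-168.41, 168.41], [-55.51, 124.54], [10.69, 146.95], [-70.63, 250.63], [1, 178], [-165.06, 165.06]. Speed limits (degrees/s): [136.94, 136.94, 172.46, 180, 180, 180].

### API

Orientations are given as [roll, pitch, yaw] about the fixed x, y, z axes, in that order (R = Rz(yaw) Ry(pitch) Rx(roll)).
In Python, from bench import robot gives the robot as it stands. The module is installed in compiled form; this text tells all that it offers.
- The arm moves only by the tool arm_command, never from a script. Its argument "deltas" is a list of rows, each an object with "turn": the turn, a rotation vector about the tool's x, y, z in degrees, a list of three; "linear": the shift along the tool's x, y, z in m, a list of three; "claw": the opening, from 0 (shut) to 1 (fully open). In form: [{"turn": [rx, ry, rz], "linear": [tx, ty, tz], "claw": claw}, ...]. A call has 1 to 8 rows; each row shifts and turns the pose as measured when the row begins, along the tool's axes as they then stand; what a row does not reach is not made up. A row lasts 1/8 s, in which the tool goes at most 62.5 mm and 10.7 degrees, less where a joint would pass 70% of its speed; a pose out of reach is approached as far as the arm can. A call is refused whole if a number of a shift passes 0.0625 or a number of a turn 10.7, either way. A call with a gripper value outside its range is refused whole. The fingers move at their own pace and stop on an object; "force" is the grip in N (left out, the last holds). Time passes only in rows, so rows that do not move let the fingers close. It gives the time, the measured TCP pose, the force and the opening at its end, in the units of the state.
- robot.read_state(): the state, without advancing time (a new reading comes with each control period).
- robot.camera(name): name is "side" or "top"; returns the picture (420x560x3 uint8, red, green, blue); there is no depth.
- robot.camera_info(name): a dict with "fx", "fy", "cx", "cy" (pixels), "R" (3x3) and "t" (3): a world point X has camera coordinates R X + t. Camera axes: x right, y down, z forward; pixel columns grow to the right and rows downward; lengths in mm; the calibration is good to about 2 mm. A picture is of the moment at which its call begins. camera_info takes no time and is no camera call.
- robot.finish_job(): hands the job in, once; it reports no verdict.
The state is a dict: "t": time; "joint_pos": joint angles; "qd": joint speeds; "tau": joint torques, N m; "eef_pos": TCP position; "eef_rot": TCP orientation; "wrist_force": force on the tool from outside, world axes, zero at the start; "moment": the same for the moment, N m; "finger_gap": finger opening in mm.
Only numpy, scipy, OpenCV 4.12 (cv2) and the standard library are available. Lean on these libraries where they do the work, as an engineer would, in place of code of your own. Each camera call takes 0.05 s, during which the arm holds its last target.

## Working session

There is one attempt and no reset: what is moved stays moved. The work goes in short steps, Python scripts to look and compute and a tool call to move; the robot and the scene stay as the last step left them, time stands still between calls to the robot, and variables do not carry over. Pictures are saved under pics/ and viewed, and the job is handed in when it is done.

Besides the shell and the picture viewer there is one more tool, called after ">>>" as name(argument=value, ...) on one line, values as JSON. arm_command: Moves the arm, as the interface text tells. Its arguments: {"type":"object","properties":{"deltas":{"type":"array"},"force":{"type":"number"}},"required":["deltas"]}

```bash
mkdir -p pics; python3 - <<'E'
from bench import robot
import cv2
print(robot.read_state())
for n in("side","top"):
    im=robot.camera(n); cv2.imwrite(f"pics/{n}0.png",im[:,:,::-1]); print(n,robot.camera_info(n))
E
```

```text
{'t': 0.0, 'joint_pos': array([-8.79133424e+01,  1.79595252e+01,  8.58539468e+01, -1.89557844e-03,
        7.62610642e+01, -1.28014502e+01]), 'qd': array([-0.10285584,  0.07007171,  0.00616869, -0.03113511,  0.05112134,
        0.01901127]), 'tau': array([-1.75258196e-03, -4.02213228e+01, -2.52268374e+01,  6.92985300e-02,
        3.53521470e-02, -1.01939406e-04]), 'eef_pos': array([ 134.84650195, -507.12843579,  238.16075879]), 'eef_rot': array([-1.79926909e+02, -1.47202110e-02,  1.48885498e+01]), 'wrist_force': array([-0.35072162, -0.01901058, -0.41692525]), 'moment': array([-0.04096641,  0.01725189,  0.03696406]), 'finger_gap': 88.01924040709724}
side {'fx': 422.9880005511437, 'fy': 422.9880005511437, 'cx': 279.6853262354532, 'cy': 208.05515356662062, 'R': array([[-0.5338613 , -0.84532225,  0.02055249],
       [-0.42967525,  0.25026605, -0.86760941],
       [ 0.72826595, -0.47201398, -0.49682141]]), 't': array([161.92157695, 350.81076051, 515.12262152])}
top {'fx': 432.37499974689484, 'fy': 432.37499974689484, 'cx': 270.88001564163113, 'cy': 206.92177669128404, 'R': array([[ 2.43390621e-02, -9.99703510e-01,  7.08416681e-04],
       [-9.96149601e-01, -2.43122261e-02, -8.42311641e-02],
       [ 8.42234136e-02,  1.34441854e-03, -9.96445989e-01]]), 't': array([-170.29047256,  598.15596299, 1052.86973208])}
```

View pics/top0.png

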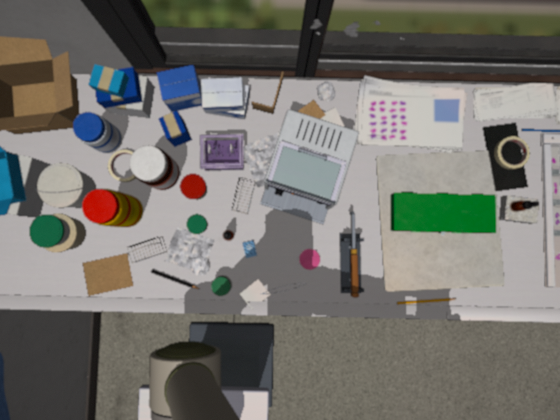

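View pics/side0.png

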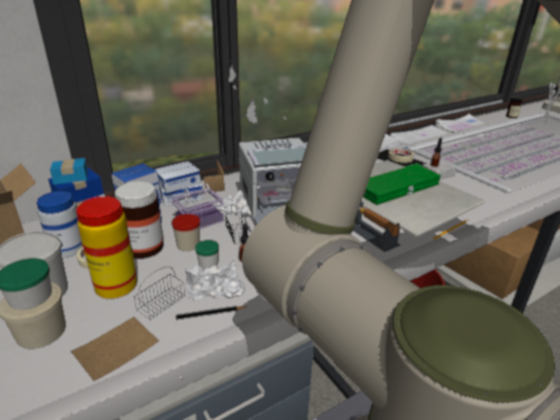

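The top view shows the cabinet at about (308,165) with its lip at (295,205), and the hook lying in its rest from (354,293) to (352,208). In the side view the arm hides part of the cabinet. I'll enlarge both.

```bash
python3 - <<'E'
import cv2
a=cv2.imread("pics/top0.png")[90:310,190:400]; cv2.imwrite("pics/topz.png",cv2.resize(a,None,fx=2.7,fy=2.7,interpolation=cv2.INTER_CUBIC))
a=cv2.imread("pics/side0.png")[120:290,200:420]; cv2.imwrite("pics/sidez.png",cv2.resize(a,None,fx=3.4,fy=3.4,interpolation=cv2.INTER_CUBIC))
E
```

```text
(no output)
```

View pics/topz.png

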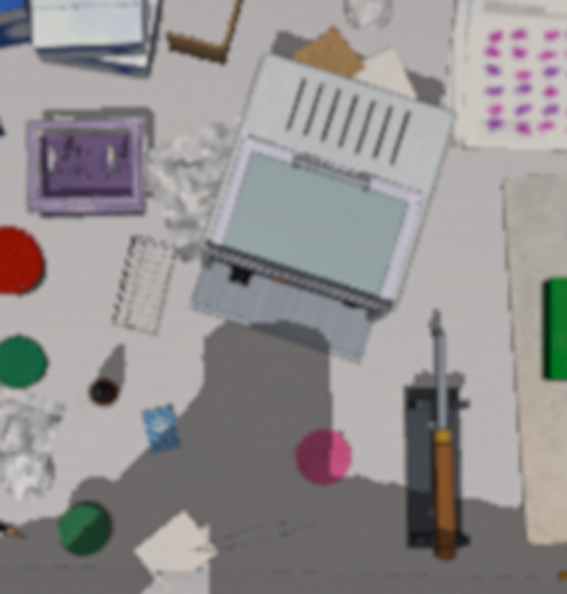

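View pics/sidez.png

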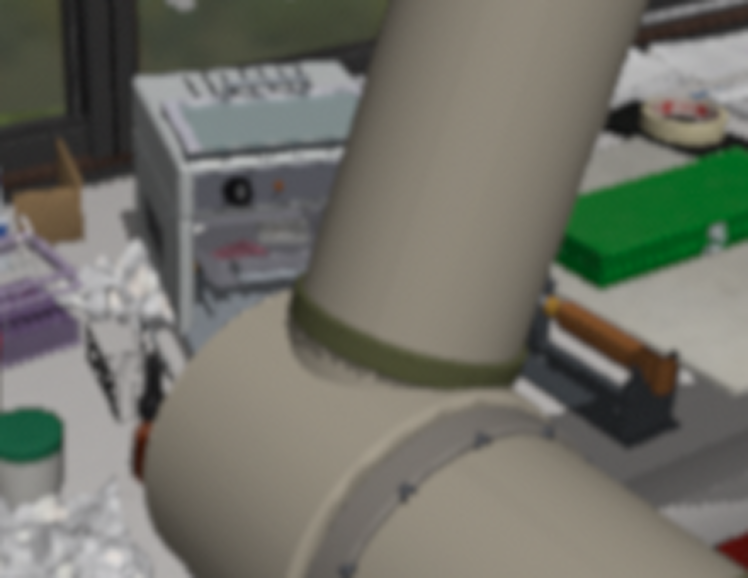

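```bash
cat > h.py <<'E'
import numpy as np, cv2
from bench import robot
def ray(n,u,v):
    c=robot.camera_info(n);R=np.array(c["R"]);t=np.array(c["t"])
    d=R.T@np.array([(u-c["cx"])/c["fx"],(v-c["cy"])/c["fy"],1]); return -R.T@t,d
def at(n,u,v,z):
    o,d=ray(n,u,v); return o+d*(z-o[2])/d[2]
def proj(n,X):
    c=robot.camera_info(n);p=np.array(c["R"])@np.array(X,float)+np.array(c["t"])
    return np.array([c["fx"]*p[0]/p[2]+c["cx"],c["fy"]*p[1]/p[2]+c["cy"]])
E
python3 - <<'E'
from h import *
im=cv2.imread("pics/top0.png"); hsv=cv2.cvtColor(im,cv2.COLOR_BGR2HSV)
roi=np.zeros(im.shape[:2],np.uint8); roi[215:305,335:372]=1
m=((hsv[...,0]>3)&(hsv[...,0]<25)&(hsv[...,1]>110)&(roi>0)).astype(np.uint8)
ys,xs=np.nonzero(m); print(len(xs),xs.min(),xs.max(),ys.min(),ys.max())
P=np.array([at("top",x,y,58)[:2] for x,y in zip(xs,ys)])
c=P.mean(0);u,s,vt=np.linalg.svd(P-c);d=vt[0]*np.sign(vt[0][0]);q=(P-c)@d;w=(P-c)@vt[1]
print("handle c",c,"yaw",np.degrees(np.arctan2(d[1],d[0])),"ext",q.min(),q.max(),w.min(),w.max())
# zoomed px -> world
def zt(x,y): return 190+x/2.7,90+y/2.7
for name,x,y,z in [("tip end",436,318,50),("rodmid",441,370,54),("roof bl",265,55,152),("roof br",455,112,152),("roof fr",385,305,152),("roof fl",213,240,152),("lip fl",193,302,22),("lip fr",362,360,22),("rest fl",406,388,4),("rest rl",408,546,4),("rest rr",458,546,4)]:
    print(name,at("top",*zt(x,y),z)[:2].round(1))
E
```

```text
337 351 358 249 296
handle c [ 446.13942375 -358.3377603 ] yaw 1.868079341573459 ext -54.384413916815284 56.90085549539462 -8.70749387701988 8.950343105192768
tip end [ 602.7 -352. ]
rodmid [ 555.8 -356.2]
roof bl [ 809.5 -189.2]
roof br [ 765.2 -347.3]
roof fr [ 603.5 -291.4]
roof fl [ 653.5 -149.9]
lip fl [ 614.6 -131.8]
lip fr [ 564.6 -289.3]
rest fl [ 540.2 -333.1]
rest rl [ 394.1 -336.5]
rest rr [ 395.3 -382.8]
```

```bash
cat >> h.py <<'E'
from scipy.spatial.transform import Rotation as Ro
def go(p=None,rpy=None):
    s=robot.read_state(); R=Ro.from_euler("xyz",s["eef_rot"],degrees=True)
    print("t",round(s["t"],3),"pos",s["eef_pos"].round(2),"rpy",s["eef_rot"].round(2),"F",s["wrist_force"].round(2),"gap",round(s["finger_gap"],1))
    if p is not None: print("tool shift mm",R.inv().apply(np.array(p)-s["eef_pos"]).round(2))
    if rpy is not None: print("tool turn",(R.inv()*Ro.from_euler("xyz",rpy,degrees=True)).as_rotvec(degrees=True).round(2))
E
python3 -c "
from h import *
go((452,-358,150),(180,0,2))"
```

```text
t 0.1 pos [ 134.86 -507.16  238.22] rpy [-1.7994e+02 -2.0000e-02  1.4890e+01] F [ 0.22 -0.21  0.48] gap 88.1
tool shift mm [344.79 -62.58  88.38]
tool turn [-6.000e-02 -1.000e-02  1.289e+01]
```

>>> arm_command(deltas=[{"turn": [0,0,6.5],"linear": [0,0,0],"claw": 0.5},{"turn": [0,0,6.4],"linear": [0.03,-0.015,0],"claw": 0.5}])

```text
t: 0.35
eef_pos: [161.7, -488.1, 237.3]
eef_rot: [-179.8, 0.0, 1.5]
wrist_force: [0.9, 0.0, -1.1]
finger_gap: 69.9
```

```bash
python3 -c "
from h import *
go((452,-358,150),(180,0,2))"
```

```text
t 0.35 pos [ 161.7  -488.12  237.34] rpy [-1.7984e+02  1.0000e-02  1.4800e+00] F [ 0.93  0.03 -1.06] gap 69.9
tool shift mm [ 293.59 -122.31   87.6 ]
tool turn [-0.16  0.01 -0.52]
```

>>> arm_command(deltas=[{"turn": [0,0,0],"linear": [0.042,-0.018,0.009],"claw": 0.5},{"turn": [0,0,0],"linear": [0.042,-0.018,0.009],"claw": 0.5},{"turn": [0,0,0],"linear": [0.042,-0.018,0.009],"claw": 0.5},{"turn": [0,0,0],"linear": [0.042,-0.018,0.009],"claw": 0.5},{"turn": [0,0,0],"linear": [0.042,-0.018,0.009],"claw": 0.5},{"turn": [0,0,0],"linear": [0.042,-0.018,0.009],"claw": 0.5},{"turn": [0,0,0],"linear": [0.03,-0.01,0.009],"claw": 0.5},{"turn": [0,0,0],"linear": [0,0,0],"claw": 0.5}])

```text
t: 1.35
eef_pos: [449.5, -356.6, 170.2]
eef_rot: [-179.6, 0.2, 1.4]
wrist_force: [-0.9, -0.3, 0.5]
finger_gap: 44.1
```

```bash
python3 -c "
from h import *
go((452,-358,100),(180,0,2))
for n in('side','top'):
    im=robot.camera(n)[:,:,::-1]; cv2.imwrite(f'pics/{n}1.png',im)
a=cv2.imread('pics/side1.png')
cv2.imwrite('pics/side1.png',cv2.resize(a,None,fx=1.42,fy=1.42))
a=cv2.imread('pics/top1.png')[90:310,190:400]; cv2.imwrite('pics/top1z.png',cv2.resize(a,None,fx=2.7,fy=2.7,interpolation=cv2.INTER_CUBIC))
"
```

```text
t 1.35 pos [ 449.53 -356.62  170.17] rpy [-1.7964e+02  1.6000e-01  1.4400e+00] F [-0.93 -0.29  0.48] gap 44.1
tool shift mm [ 2.64  1.89 70.15]
tool turn [-0.37  0.16 -0.57]
```

View pics/side1.png

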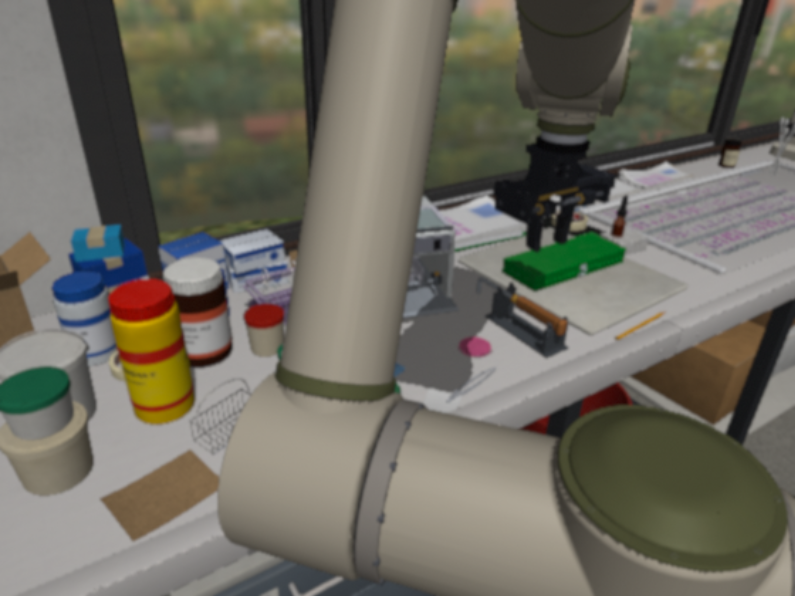

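View pics/top1z.png

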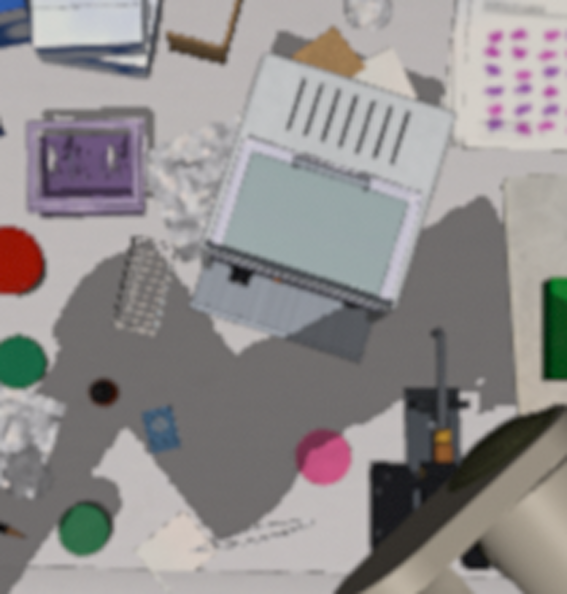

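>>> arm_command(deltas=[{"turn": [-0.3,0.2,-0.5],"linear": [0.003,0.002,0.04],"claw": 0.5},{"turn": [0,0,0],"linear": [0,0,0.03],"claw": 0.5},{"turn": [0,0,0],"linear": [0,0,0],"claw": 0.5}])

```text
t: 1.82
eef_pos: [448.6, -362.5, 101.5]
eef_rot: [179.8, -0.2, 1.6]
wrist_force: [-0.5, -0.4, 0.9]
finger_gap: 44.2
```

```bash
python3 -c "
from h import *
go((452,-358,33),(180,0,2))
im=cv2.imread('pics/top0.png'); g=cv2.cvtColor(im,cv2.COLOR_BGR2GRAY)
L=cv2.createLineSegmentDetector().detect(g)[0][:,0]
for l in L:
    if 255<l[0]<365 and 105<l[1]<225 and np.hypot(l[2]-l[0],l[3]-l[1])>18:
        for z in (22,152):
            a=at('top',l[0],l[1],z);b=at('top',l[2],l[3],z);an=np.degrees(np.arctan2(b[1]-a[1],b[0]-a[0]))
            if z==22: print(((l-[190,90,190,90])*2.7).round(0),end=' ')
            print(z,a[:2].round(0),b[:2].round(0),round(an%90,1),end=' | ')
        print()
"
```

```text
t 1.825 pos [ 448.62 -362.54  101.5 ] rpy [ 1.7983e+02 -1.6000e-01  1.5800e+00] F [-0.45 -0.39  0.91] gap 44.2
tool shift mm [ 3.31 -4.66 68.5 ]
tool turn [ 0.17 -0.16 -0.42]
[222.  63. 168.  49.] 22 [ 841. -153.] [ 854. -102.] 76.2 | 152 [ 801. -153.] [ 812. -109.] 76.2 | 
[218. 241. 393. 299.] 22 [ 672. -153.] [ 622. -317.] 73.1 | 152 [ 652. -154.] [ 609. -298.] 73.1 | 
[441. 309. 443. 376.] 22 [ 614. -361.] [ 551. -364.] 2.8 | 152 [ 601. -337.] [ 547. -339.] 2.8 | 
[417.  98. 393.  52.] 22 [ 813. -338.] [ 856. -314.] 28.3 | 152 [ 776. -316.] [ 814. -295.] 28.3 | 
[350. 307. 258. 275.] 22 [ 614. -278.] [ 641. -192.] 72.5 | 152 [ 602. -263.] [ 625. -187.] 72.5 | 
[358.  81. 269.  53.] 22 [ 827. -281.] [ 852. -198.] 73.3 | 152 [ 789. -266.] [ 811. -193.] 73.3 | 
[317. 137. 333.  90.] 22 [ 773. -244.] [ 819. -258.] 73.1 | 152 [ 741. -234.] [ 782. -246.] 73.1 | 
[388. 157. 402. 110.] 22 [ 755. -311.] [ 800. -324.] 73.4 | 152 [ 726. -292.] [ 765. -304.] 73.4 | 
[369. 154. 385. 107.] 22 [ 757. -293.] [ 803. -307.] 72.8 | 152 [ 728. -277.] [ 768. -289.] 72.8 | 
[336. 164. 390. 175.] 22 [ 
[... 1569 characters left out ...]
 
[264.  59. 242. 127.] 22 [ 847. -192.] [ 781. -173.] 73.7 | 152 [ 806. -188.] [ 749. -171.] 73.7 | 
[278. 270. 221. 251.] 22 [ 647. -210.] [ 663. -157.] 72.9 | 152 [ 630. -204.] [ 645. -157.] 72.9 | 
[360.  77. 407.  93.] 22 [ 831. -284.] [ 817. -328.] 72.2 | 152 [ 792. -268.] [ 780. -307.] 72.2 | 
[376. 302. 316. 281.] 22 [ 619. -302.] [ 637. -245.] 72.5 | 152 [ 606. -284.] [ 622. -235.] 72.5 | 
[393. 292. 420. 207.] 22 [ 628. -317.] [ 708. -341.] 73.4 | 152 [ 614. -298.] [ 685. -319.] 73.4 | 
[320. 351. 252. 328.] 22 [ 572. -250.] [ 592. -187.] 73.0 | 152 [ 565. -239.] [ 582. -183.] 73.0 | 
[239. 110. 257.  52.] 22 [ 797. -170.] [ 853. -186.] 73.5 | 152 [ 763. -168.] [ 812. -183.] 73.5 |
```

>>> arm_command(deltas=[{"turn": [0.1,-0.1,-0.4],"linear": [0.003,-0.0045,0.02],"claw": 0.5},{"turn": [0,0,0],"linear": [0,0,0],"claw": 0.5}])

```text
t: 2.08
eef_pos: [451.1, -360.1, 84.4]
eef_rot: [179.7, -0.2, 1.9]
wrist_force: [-0.1, 0.4, 0.1]
finger_gap: 44.0
```

```bash
python3 -c "
from h import *
go((452,-358,33),(180,0,2))
"
```

```text
t 2.075 pos [ 451.09 -360.07   84.4 ] rpy [179.74  -0.18   1.87] F [-0.09  0.41  0.1 ] gap 44.0
tool shift mm [ 0.82 -2.27 51.39]
tool turn [ 0.26 -0.18 -0.13]
```

>>> arm_command(deltas=[{"turn": [0.2,-0.2,0],"linear": [0.001,-0.002,0.03],"claw": 0.5},{"turn": [0,0,0],"linear": [0,0,0.015],"claw": 0.5},{"turn": [0,0,0],"linear": [0,0,0.005],"claw": 0.5},{"turn": [0,0,0],"linear": [0,0,0],"claw": 0.5}])

```text
t: 2.58
eef_pos: [453.4, -362.2, 39.8]
eef_rot: [179.5, -0.3, 1.8]
wrist_force: [-0.7, 0.3, -0.2]
finger_gap: 44.1
```

```bash
python3 -c "
from h import *
go((452,-358,33),(180,0,2))
"
```

```text
t 2.575 pos [ 453.37 -362.2    39.8 ] rpy [179.47  -0.33   1.76] F [-0.68  0.29 -0.22] gap 44.1
tool shift mm [-1.28 -4.3   6.75]
tool turn [ 0.53 -0.33 -0.24]
```

>>> arm_command(deltas=[{"turn": [0.5,-0.3,0],"linear": [-0.001,-0.004,0.005],"claw": 0.5},{"turn": [0,0,0],"linear": [0,0,0],"claw": 0.5}])

```text
t: 2.82
eef_pos: [452.6, -358.5, 35.8]
eef_rot: [179.9, -0.1, 1.8]
wrist_force: [-0.1, -0.1, -0.5]
finger_gap: 43.8
```

```bash
python3 -c "
from h import *
go((452,-358,33),(180,0,2))
"
```

```text
t 2.825 pos [ 452.57 -358.51   35.75] rpy [ 1.7992e+02 -8.0000e-02  1.7600e+00] F [-0.14 -0.07 -0.48] gap 43.8
tool shift mm [-0.56 -0.53  2.75]
tool turn [ 0.08 -0.08 -0.24]
```

>>> arm_command(deltas=[{"turn": [0,0,0],"linear": [0,0,0.003],"claw": 0.3},{"turn": [0,0,0],"linear": [0,0,0],"claw": 0.15},{"turn": [0,0,0],"linear": [0,0,0],"claw": 0.0},{"turn": [0,0,0],"linear": [0,0,0],"claw": 0.0},{"turn": [0,0,0],"linear": [0,0,0],"claw": 0.0}], force=50)

```text
t: 3.45
eef_pos: [452.7, -358.6, 32.9]
eef_rot: [179.9, -0.1, 1.8]
wrist_force: [-0.3, 0.3, -0.0]
finger_gap: 15.9
```

```bash
python3 -c "
from h import *
go((452,-358,33),(180,0,2))
"
```

```text
t 3.45 pos [ 452.73 -358.59   32.94] rpy [ 1.799e+02 -1.000e-01  1.770e+00] F [-0.34  0.34 -0.01] gap 15.9
tool shift mm [-0.71 -0.61 -0.06]
tool turn [ 0.1  -0.1  -0.23]
```

>>> arm_command(deltas=[{"turn": [0,0,0],"linear": [0,0,-0.015],"claw": 0.0},{"turn": [0,0,0],"linear": [0,0,-0.03],"claw": 0.0},{"turn": [0,0,0],"linear": [0,0,-0.04],"claw": 0.0},{"turn": [0,0,0],"linear": [0,0,-0.03],"claw": 0.0},{"turn": [0,0,0],"linear": [0,0,0],"claw": 0.0}])

```text
t: 4.08
eef_pos: [452.4, -358.3, 154.4]
eef_rot: [179.8, -0.1, 1.8]
wrist_force: [-0.1, -0.7, -1.9]
finger_gap: 15.4
```

```bash
python3 -c "
from h import *
go()
for n in('side','top'):
    im=robot.camera(n)[:,:,::-1]; cv2.imwrite(f'pics/{n}2.png',im)
a=cv2.imread('pics/side2.png')[100:300,260:480]
cv2.imwrite('pics/side2z.png',cv2.resize(a,None,fx=3,fy=3,interpolation=cv2.INTER_CUBIC))
a=cv2.imread('pics/top2.png')[90:310,190:400]; cv2.imwrite('pics/top2z.png',cv2.resize(a,None,fx=2.7,fy=2.7,interpolation=cv2.INTER_CUBIC))
"
```

```text
t 4.075 pos [ 452.37 -358.28  154.42] rpy [ 1.7985e+02 -1.4000e-01  1.7600e+00] F [-0.1  -0.66 -1.94] gap 15.4
```

View pics/side2z.png

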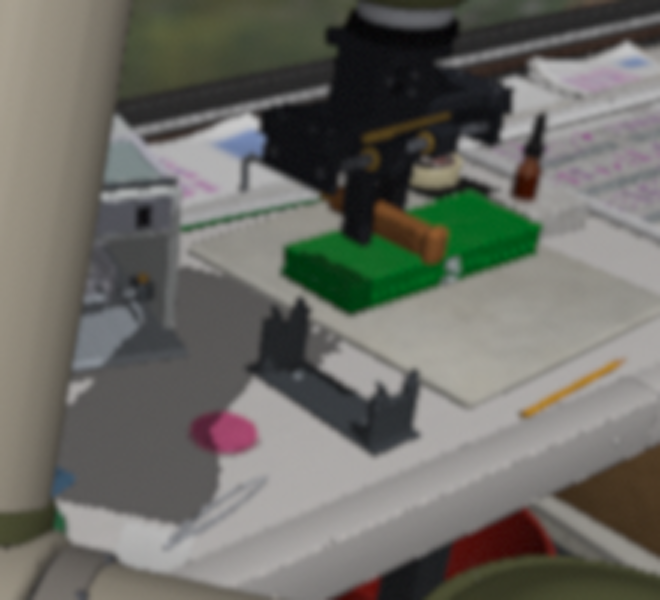

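View pics/top2z.png

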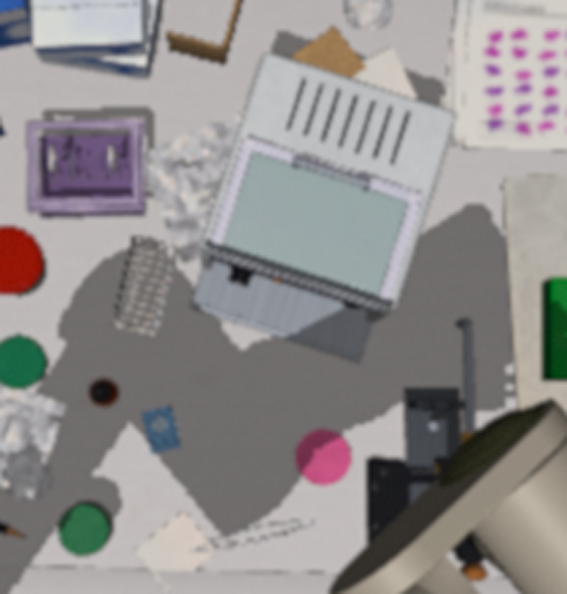

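```bash
python3 -c "
from h import *
print(ray('side',0,0)[0], at('top',190+463/2.7,90+322/2.7,171))
a=cv2.imread('pics/side0.png')[160:235,235:310].astype(float)
a=np.clip(a*1.5,0,255).astype(np.uint8)
cv2.imwrite('pics/s0zz.png',cv2.resize(a,None,fx=8,fy=8,interpolation=cv2.INTER_CUBIC))
a=cv2.imread('pics/side2.png')[150:235,265:330].astype(float)
a=np.clip(a*1.5,0,255).astype(np.uint8)
cv2.imwrite('pics/s2zz.png',cv2.resize(a,None,fx=7,fy=7,interpolation=cv2.INTER_CUBIC))
ex=np.array([.958,-.286]);ey=np.array([.286,.958]);m=np.array([623.3,-219.])
for n,x,y,z in [('mouthL',0,75,22),('mouthLtop',0,75,108),('mR',0,-75,22),('lipL',-37,75,22),('barL 14',14,28,40),('barR 14',14,-28,40),('barL50',50,28,40),('barR50',50,-28,40)]:
    p=m+ex*x+ey*y; print(n,proj('side',[*p,z]).round(1),'s0zz',((proj('side',[*p,z])-[235,160])*8).round())
"
```

```text
[-137.96789679  292.22496776  556.96277223] [ 589.52284498 -351.14788637  171.        ]
mouthL [256.4 215.3] s0zz [171. 442.]
mouthLtop [256.1 184.1] s0zz [169. 192.]
mR [313.7 208.2] s0zz [630. 385.]
lipL [259.9 223. ] s0zz [199. 504.]
barL 14 [273.4 204.1] s0zz [308. 352.]
barR 14 [294.8 201.5] s0zz [478. 332.]
barL50 [269.8 197.4] s0zz [279. 299.]
barR50 [290.7 195. ] s0zz [445. 280.]
```

View pics/s0zz.png

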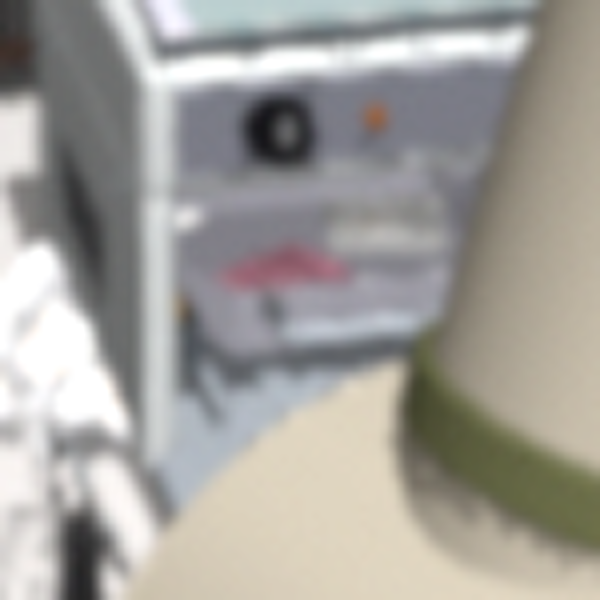

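View pics/s2zz.png

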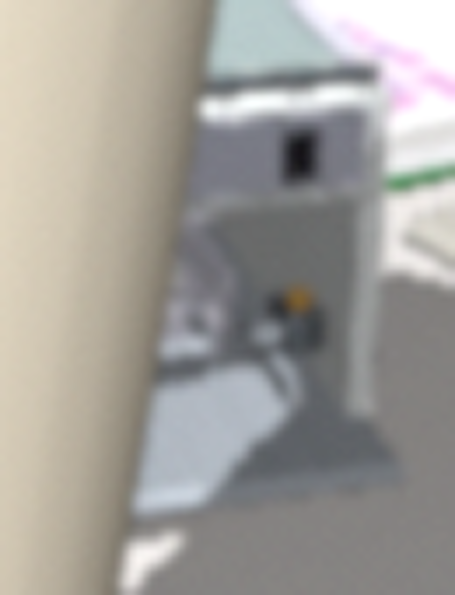

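```bash
python3 -c "
from h import *
ex=np.array([.958,-.286]);ey=np.array([.286,.958]);m=np.array([623.3,-219.])
def c(n,u,v,z,s=''):
    p=at('side',u,v,z)[:2]; print(s,p.round(1),'cab',((p-m)@ex).round(1),((p-m)@ey).round(1))
c(0,235+280/8,160+328/8,40,'barL');c(0,235+420/8,160+312/8,40,'barM')
c(0,265+215/7,150+342/7,40,'barR');c(0,265+165/7,150+350/7,40,'barM2')
c(0,235+235/8,160+358/8,22,'trayL');c(0,235+415/8,160+335/8,22,'trayM')
c(0,235+235/8,160+358/8,22,'trayL');c(0,265+160/7,150+378/7,22,'tray2a');c(0,265+250/7,150+352/7,22,'tray2b')
c(0,235+155/8,160+462/8,22,'mouthL?');c(0,265+372/7,150+412/7,22,'mouthR?');
c(0,265+395/7,150+470/7,22,'lipR top');c(0,265+140/7,150+495/7,22,'lipM?')
"
```

```text
barL [ 662.6 -196.9] cab 31.3 32.4
barM [ 649.2 -241.1] cab 31.1 -13.8
barR [ 639.2 -259.7] cab 26.9 -34.5
barM2 [ 643.3 -240.5] cab 25.3 -14.9
trayL [ 680.6 -191.1] cab 46.9 43.2
trayM [ 664.2 -249.6] cab 48.0 -17.6
trayL [ 680.6 -191.1] cab 46.9 43.2
tray2a [ 653.4 -245.6] cab 36.5 -16.9
tray2b [ 653.1 -286. ] cab 47.7 -55.6
mouthL? [ 637.1 -137.1] cab -10.2 82.4
mouthR? [ 593.4 -298.5] cab -5.9 -84.7
lipR top [ 556.3 -280.9] cab -46.5 -78.5
lipM? [ 587.6 -194.2] cab -41.3 13.5
```

```bash
python3 -c "
from h import *
for s,x,y0,y1 in (('top1',350,195,250),('top2',355,195,310),('top0',345,195,305)):
    a=cv2.imread(f'pics/{s}.png')[y0:y1,x:x+25]
    cv2.imwrite(f'pics/{s}r.png',cv2.resize(a,None,fx=8,fy=(8 if s=='top1' else 5.3),interpolation=cv2.INTER_NEAREST))
ims=[cv2.imread(f'pics/{s}r.png') for s in('top0','top1','top2')]
H=max(i.shape[0] for i in ims)
cv2.imwrite('pics/rods.png',np.hstack([cv2.copyMakeBorder(i,0,H-i.shape[0],0,20,0) for i in ims]))
print([i.shape for i in ims])
print('pred rodend z171',proj('top',[601.5,-353.6,171]),'pommel',proj('top',[394,-360,171]))
"
```

```text
[(583, 200, 3), (440, 200, 3), (610, 200, 3)]
pred rodend z171 [362.65539484 203.75324132] pommel [365.04555545 301.42198632]
```

View pics/rods.png

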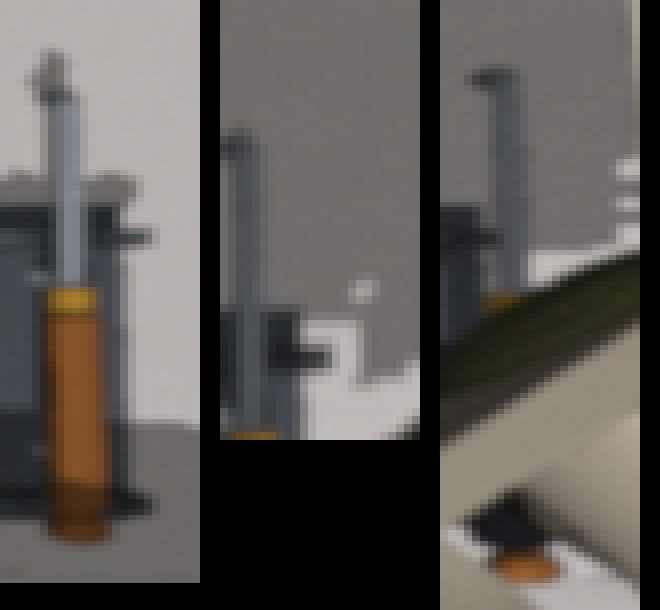

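>>> arm_command(deltas=[{"turn": [0,0,6.5],"linear": [-0.012,0,0],"claw": 0.0},{"turn": [0,0,6.5],"linear": [-0.012,0,0],"claw": 0.0},{"turn": [0,0,5.5],"linear": [-0.012,0,0],"claw": 0.0},{"turn": [0,0,0],"linear": [0,0,0],"claw": 0.0}])

```text
t: 4.68
eef_pos: [413.2, -352.0, 145.0]
eef_rot: [-179.6, 0.6, -17.2]
wrist_force: [-0.1, -0.4, -1.3]
finger_gap: 15.0
```

```bash
cat >> h.py <<'E'
ex=np.array([.958,-.286]);ey=np.array([.286,.958]);m=np.array([623.3,-219.])
def cab(tipx,tipy,tipz,off=137):
    p=m+ex*(tipx-off)+ey*tipy
    go((p[0],p[1],tipz+34-17),(180,0,-16.6))
    s=robot.read_state(); q=s["eef_pos"]; print("tip est cab",((q[:2]-m)@ex+off).round(1),((q[:2]-m)@ey).round(1),(q[2]-17).round(1))
E
python3 -c "
from h import *
cab(-60,0,120)"
```

```text
t 4.675 pos [ 413.17 -352.    145.03] rpy [-179.56    0.61  -17.25] F [-0.13 -0.37 -1.27] gap 15.0
tool shift mm [ -35.6  -187.11    9.83]
tool turn [-0.44  0.61 -0.65]
tip est cab -26.3 -187.5 128.0
```

>>> arm_command(deltas=[{"turn": [-0.4,0.6,-0.6],"linear": [-0.018,-0.02,0],"claw": 0.0},{"turn": [0,0,0],"linear": [-0.018,-0.035,0],"claw": 0.0},{"turn": [0,0,0],"linear": [0,-0.04,0],"claw": 0.0},{"turn": [0,0,0],"linear": [0,-0.04,0],"claw": 0.0},{"turn": [0,0,0],"linear": [0,-0.035,0],"claw": 0.0},{"turn": [0,0,0],"linear": [0,-0.015,0],"claw": 0.0},{"turn": [0,0,0],"linear": [0,0,0],"claw": 0.0}])

```text
t: 5.55
eef_pos: [431.8, -158.2, 140.7]
eef_rot: [-179.8, 0.4, -15.8]
wrist_force: [-1.2, -0.6, -1.5]
finger_gap: 15.5
```

```bash
python3 -c "
from h import *
cab(-60,0,55)"
```

```text
t 5.55 pos [ 431.79 -158.19  140.71] rpy [-179.76    0.36  -15.82] F [-1.23 -0.59 -1.54] gap 15.5
tool shift mm [ 4.33  3.83 68.66]
tool turn [-0.24  0.36  0.78]
tip est cab -63.9 3.5 123.7
```

Lower to tip height ~55 in front of the mouth, then look.

>>> arm_command(deltas=[{"turn": [-0.2,0.3,0.8],"linear": [0.002,0.004,0.025],"claw": 0.0},{"turn": [0,0,0],"linear": [0,0,0.03],"claw": 0.0},{"turn": [0,0,0],"linear": [0,0,0.012],"claw": 0.0},{"turn": [0,0,0],"linear": [0,0,0],"claw": 0.0}])

```text
t: 6.05
eef_pos: [432.9, -166.7, 72.0]
eef_rot: [180.0, -0.0, -16.7]
wrist_force: [0.6, -0.1, -1.7]
finger_gap: 15.5
```

```bash
python3 -c "
from h import *
cab(-60,0,55)
for n in('side','top'):
    im=robot.camera(n)[:,:,::-1]; cv2.imwrite(f'pics/{n}3.png',im)
a=cv2.imread('pics/side3.png')[130:270,200:360]
cv2.imwrite('pics/side3z.png',cv2.resize(a,None,fx=4.2,fy=4.2,interpolation=cv2.INTER_CUBIC))
a=cv2.imread('pics/top3.png')[90:310,190:400]; cv2.imwrite('pics/top3z.png',cv2.resize(a,None,fx=2.7,fy=2.7,interpolation=cv2.INTER_CUBIC))
"
```

```text
t 6.05 pos [ 432.86 -166.68   72.02] rpy [ 1.7996e+02 -4.0000e-02 -1.6690e+01] F [ 0.63 -0.1  -1.69] gap 15.5
tool shift mm [ 0.49 -4.34  0.02]
tool turn [ 0.04 -0.04 -0.09]
tip est cab -60.4 -4.3 55.0
```

View pics/side3z.png

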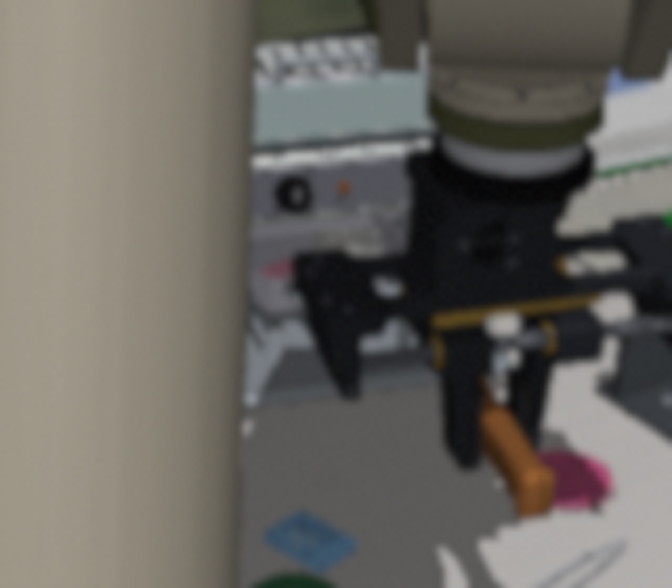

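View pics/top3z.png

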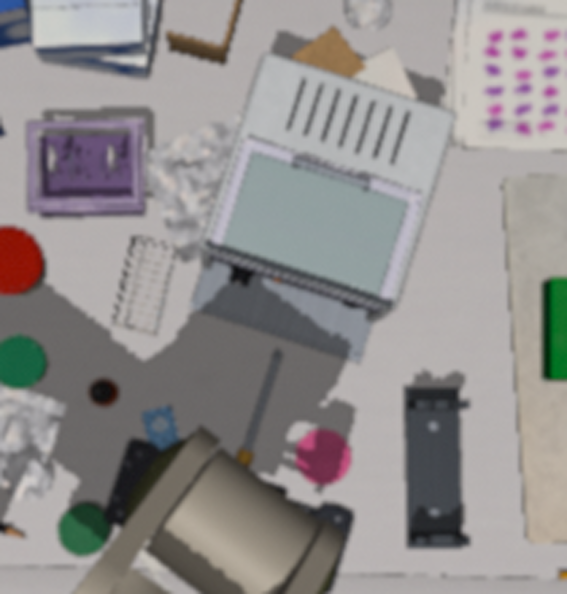

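```bash
python3 -c "
from h import *
p=at('top',190+279/2.7,90+350/2.7,89)[:2];print(((p-m)@ex).round(1),((p-m)@ey).round(1))
p=at('top',190+247/2.7,90+450/2.7,89)[:2];print(((p-m)@ex).round(1),((p-m)@ey).round(1))
"
```

```text
-55.7 -6.2
-146.2 -6.3
```

>>> arm_command(deltas=[{"turn": [0,0,0],"linear": [0.02,-0.003,0],"claw": 0.0},{"turn": [0,0,0],"linear": [0.025,0,0],"claw": 0.0},{"turn": [0,0,0],"linear": [0.02,0,0],"claw": 0.0},{"turn": [0,0,0],"linear": [0,0,0],"claw": 0.0}])

```text
t: 6.65
eef_pos: [499.7, -184.3, 77.3]
eef_rot: [179.8, -0.5, -16.7]
wrist_force: [-1.1, 0.3, -1.6]
finger_gap: 15.7
```

```bash
python3 -c "
from h import *
cab(39,0,54)"
```

```text
t 6.65 pos [ 499.69 -184.31   77.32] rpy [179.81  -0.51 -16.66] F [-1.1   0.29 -1.61] gap 15.7
tool shift mm [30.33 -2.16  6.58]
tool turn [ 0.19 -0.51 -0.06]
tip est cab 8.7 -2.1 60.3
```

>>> arm_command(deltas=[{"turn": [0.2,-0.5,0],"linear": [0.015,-0.001,0.002],"claw": 0.0},{"turn": [0,0,0],"linear": [0.013,0,0.002],"claw": 0.0},{"turn": [0,0,0],"linear": [0,0,0],"claw": 0.0}])

```text
t: 7.02
eef_pos: [526.0, -191.2, 75.0]
eef_rot: [180.0, -0.0, -16.6]
wrist_force: [-0.6, 0.4, -1.3]
finger_gap: 15.0
```

```bash
python3 -c "
from h import *
cab(40,0,47)
for n in('side','top'):
    im=robot.camera(n)[:,:,::-1]; cv2.imwrite(f'pics/{n}4.png',im)
a=np.clip(cv2.imread('pics/side4.png')[150:250,250:360]*1.4,0,255)
cv2.imwrite('pics/side4z.png',cv2.resize(a,None,fx=6,fy=6,interpolation=cv2.INTER_CUBIC))
"
```

```text
t 7.025 pos [ 525.99 -191.24   75.  ] rpy [ 1.7999e+02 -3.0000e-02 -1.6640e+01] F [-0.64  0.36 -1.33] gap 15.0
tool shift mm [ 4.21 -1.24 11.01]
tool turn [ 0.01 -0.03 -0.04]
tip est cab 35.8 -1.2 58.0[ WARN:0@2.587] global loadsave.cpp:1063 imwrite_ Unsupported depth image for selected encoder is fallbacked to CV_8U.
```

View pics/side4z.png

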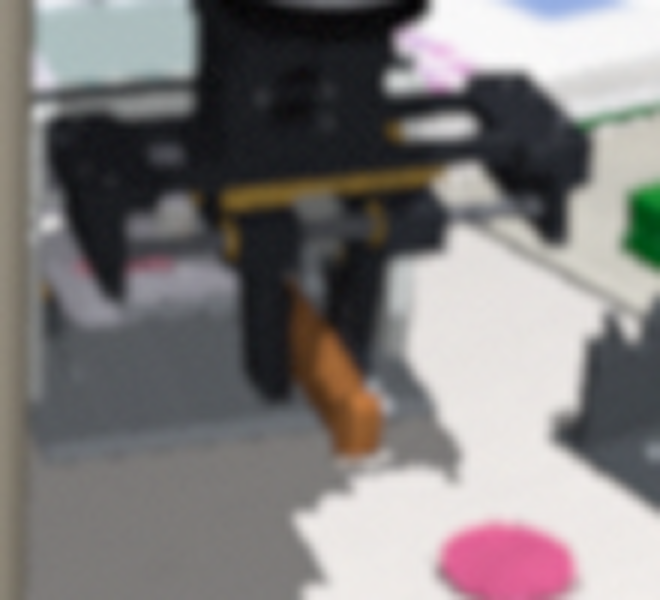

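>>> arm_command(deltas=[{"turn": [0,0,0],"linear": [0.004,0,0.004],"claw": 0.0},{"turn": [0,0,0],"linear": [0,0,0.003],"claw": 0.0},{"turn": [0,0,0],"linear": [0,0,0],"claw": 0.0}])

```text
t: 7.5
eef_pos: [528.7, -192.0, 67.8]
eef_rot: [-180.0, 0.0, -16.6]
wrist_force: [-0.1, -0.7, -2.3]
finger_gap: 15.4
```

```bash
python3 -c "
from h import *
cab(40,0,47)"
```

```text
t 7.5 pos [ 528.66 -191.95   67.84] rpy [-1.800e+02  2.000e-02 -1.665e+01] F [-0.13 -0.66 -2.31] gap 15.4
tool shift mm [ 1.44 -1.16  3.84]
tool turn [-0.    0.02 -0.05]
tip est cab 38.6 -1.2 50.8
```

>>> arm_command(deltas=[{"turn": [0,0,0],"linear": [0.0015,0,0.003],"claw": 0.0},{"turn": [0,0,0],"linear": [0,0,0.002],"claw": 0.0},{"turn": [0,0,0],"linear": [0,0,0],"claw": 0.0}])

```text
t: 7.88
eef_pos: [530.1, -192.4, 62.4]
eef_rot: [-180.0, 0.0, -16.7]
wrist_force: [-0.1, -0.1, -1.4]
finger_gap: 15.3
```

```bash
python3 -c "
from h import *
cab(40,0,47)"
```

```text
t 7.875 pos [ 530.07 -192.4    62.39] rpy [-1.7999e+02  4.0000e-02 -1.6650e+01] F [-0.07 -0.11 -1.4 ] gap 15.3
tool shift mm [-0.03 -1.18 -1.61]
tool turn [-0.01  0.04 -0.05]
tip est cab 40.1 -1.2 45.4
```

>>> arm_command(deltas=[{"turn": [0,0,0],"linear": [0,0,0.002],"claw": 0.0},{"turn": [0,0,0],"linear": [0,0,0.002],"claw": 0.0}])

```text
t: 8.12
eef_pos: [530.1, -192.4, 58.3]
eef_rot: [-180.0, 0.0, -16.7]
wrist_force: [0.1, 0.1, -2.7]
finger_gap: 15.6
```

```bash
python3 -c "
from h import *
cab(40,0,47)"
```

```text
t 8.125 pos [ 530.12 -192.43   58.31] rpy [-1.800e+02  2.000e-02 -1.665e+01] F [ 0.07  0.13 -2.68] gap 15.6
tool shift mm [-0.1  -1.19 -5.69]
tool turn [-0.    0.02 -0.05]
tip est cab 40.1 -1.2 41.3
```

>>> arm_command(deltas=[{"turn": [0,0,0],"linear": [0,0,0.002],"claw": 0.0},{"turn": [0,0,0],"linear": [0,0,0.002],"claw": 0.0}])

```text
t: 8.38
eef_pos: [530.1, -192.4, 54.0]
eef_rot: [-180.0, 0.0, -16.6]
wrist_force: [0.2, -0.2, -1.7]
finger_gap: 15.7
```

>>> arm_command(deltas=[{"turn": [0,0,0],"linear": [0,0,0.002],"claw": 0.0},{"turn": [0,0,0],"linear": [0,0,0.002],"claw": 0.0}])

```text
t: 8.62
eef_pos: [530.1, -192.4, 49.7]
eef_rot: [-180.0, 0.0, -16.6]
wrist_force: [0.2, 0.6, -1.9]
finger_gap: 15.9
```

```bash
python3 -c "
from h import *
cab(40,0,32)"
```

```text
t 8.625 pos [ 530.12 -192.41   49.71] rpy [-1.800e+02  2.000e-02 -1.665e+01] F [ 0.21  0.55 -1.91] gap 15.9
tool shift mm [-0.09 -1.18  0.71]
tool turn [-0.    0.02 -0.05]
tip est cab 40.1 -1.2 32.7
```

>>> arm_command(deltas=[{"turn": [0,0,0],"linear": [-0.002,0,0.0015],"claw": 0.0},{"turn": [0,0,0],"linear": [-0.002,0,0],"claw": 0.0},{"turn": [0,0,0],"linear": [-0.002,0,0],"claw": 0.0}])

```text
t: 9.0
eef_pos: [524.2, -190.7, 48.0]
eef_rot: [180.0, -0.0, -16.7]
wrist_force: [1.1, -0.9, -2.0]
finger_gap: 15.4
```

>>> arm_command(deltas=[{"turn": [0,0,0],"linear": [-0.002,0,0],"claw": 0.0},{"turn": [0,0,0],"linear": [-0.002,0,0],"claw": 0.0}])

```text
t: 9.25
eef_pos: [520.2, -189.5, 48.2]
eef_rot: [180.0, -0.0, -16.7]
wrist_force: [0.9, -0.3, -2.1]
finger_gap: 15.6
```

>>> arm_command(deltas=[{"turn": [0,0,0],"linear": [-0.002,0,0],"claw": 0.0},{"turn": [0,0,0],"linear": [-0.002,0,0],"claw": 0.0}])

```text
t: 9.5
eef_pos: [516.1, -188.3, 48.2]
eef_rot: [180.0, -0.0, -16.7]
wrist_force: [1.2, -0.1, -2.1]
finger_gap: 15.6
```

```bash
python3 -c "
from h import *
cab(20,0,31)"
```

```text
t 9.5 pos [ 516.12 -188.29   48.24] rpy [ 1.7999e+02 -4.0000e-02 -1.6650e+01] F [ 1.2  -0.06 -2.14] gap 15.6
tool shift mm [-5.49 -1.23  0.23]
tool turn [ 0.01 -0.04 -0.05]
tip est cab 25.5 -1.2 31.2
```

```bash
python3 -c "
from h import *
im=robot.camera('side')[:,:,::-1]; cv2.imwrite('pics/side5.png',im)
o=[cv2.imread(f'pics/side{k}.png')[170:220,250:310] for k in (0,4,5)]
o=[cv2.convertScaleAbs(cv2.resize(a,None,fx=6,fy=6,interpolation=cv2.INTER_CUBIC),alpha=1.5) for a in o]
cv2.imwrite('pics/cmp5.png',np.vstack([np.hstack(o[:2]),np.hstack([o[2],o[2]*0])]))
"
```

```text
(no output)
```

View pics/cmp5.png

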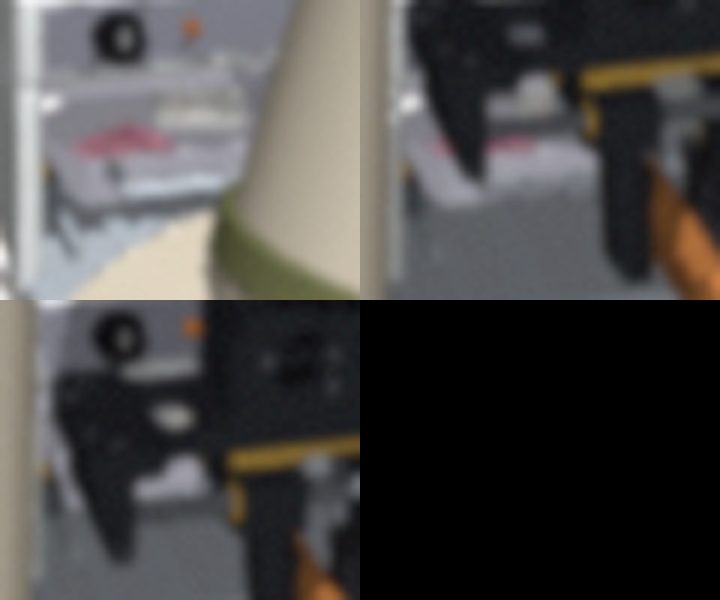

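>>> arm_command(deltas=[{"turn": [0,0,0],"linear": [-0.002,0,0],"claw": 0.0},{"turn": [0,0,0],"linear": [-0.002,0,0],"claw": 0.0}])

```text
t: 9.8
eef_pos: [512.0, -187.1, 48.3]
eef_rot: [180.0, -0.0, -16.7]
wrist_force: [1.9, -0.6, -1.1]
finger_gap: 15.6
```

>>> arm_command(deltas=[{"turn": [0,0,0],"linear": [-0.002,0,0],"claw": 0.0},{"turn": [0,0,0],"linear": [-0.002,0,0],"claw": 0.0}])

```text
t: 10.05
eef_pos: [507.9, -185.8, 48.3]
eef_rot: [180.0, -0.0, -16.7]
wrist_force: [1.2, -1.3, -2.5]
finger_gap: 15.6
```

>>> arm_command(deltas=[{"turn": [0,0,0],"linear": [-0.002,0,0],"claw": 0.0},{"turn": [0,0,0],"linear": [-0.002,0,0],"claw": 0.0}])

```text
t: 10.3
eef_pos: [503.8, -184.6, 48.3]
eef_rot: [180.0, -0.1, -16.7]
wrist_force: [0.3, 0.5, -1.7]
finger_gap: 15.5
```

```bash
python3 -c "
from h import *
cab(20,0,31)
im=robot.camera('side')[:,:,::-1]; cv2.imwrite('pics/side6.png',im)
o=[cv2.imread(f'pics/side{k}.png')[170:220,250:310] for k in (0,4,5,6)]
o=[cv2.convertScaleAbs(cv2.resize(a,None,fx=6,fy=6,interpolation=cv2.INTER_CUBIC),alpha=1.5) for a in o]
cv2.imwrite('pics/cmp6.png',np.vstack([np.hstack(o[:2]),np.hstack(o[2:])]))
"
```

```text
t 10.3 pos [ 503.78 -184.61   48.29] rpy [ 1.7999e+02 -5.0000e-02 -1.6650e+01] F [ 0.33  0.47 -1.73] gap 15.5
tool shift mm [ 7.38 -1.24  0.29]
tool turn [ 0.01 -0.05 -0.05]
tip est cab 12.7 -1.2 31.3
```

View pics/cmp6.png

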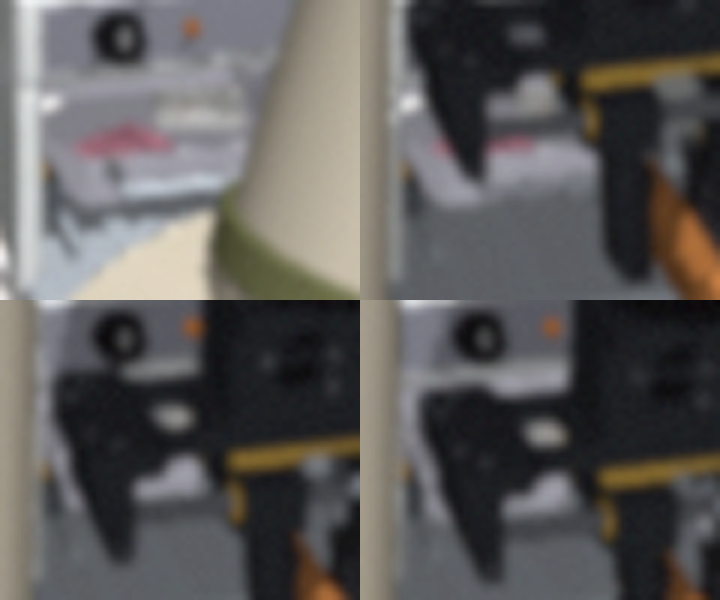

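>>> arm_command(deltas=[{"turn": [0,0,0],"linear": [-0.0025,-0.0003,0],"claw": 0.0},{"turn": [0,0,0],"linear": [-0.0025,0,0],"claw": 0.0},{"turn": [0,0,0],"linear": [-0.0025,0,0],"claw": 0.0},{"turn": [0,0,0],"linear": [-0.0025,0,0],"claw": 0.0},{"turn": [0,0,0],"linear": [-0.0025,0,0],"claw": 0.0},{"turn": [0,0,0],"linear": [-0.0025,0,0],"claw": 0.0}])

```text
t: 11.1
eef_pos: [489.2, -179.9, 48.5]
eef_rot: [180.0, -0.2, -16.6]
wrist_force: [2.6, -0.6, -2.6]
finger_gap: 15.3
```

>>> arm_command(deltas=[{"turn": [0,0,0],"linear": [-0.0025,0,0],"claw": 0.0},{"turn": [0,0,0],"linear": [-0.0025,0,0],"claw": 0.0},{"turn": [0,0,0],"linear": [-0.0025,0,0],"claw": 0.0},{"turn": [0,0,0],"linear": [-0.0025,0,0],"claw": 0.0}])

```text
t: 11.6
eef_pos: [478.8, -176.8, 48.5]
eef_rot: [180.0, -0.2, -16.6]
wrist_force: [2.9, 0.9, -3.2]
finger_gap: 15.5
```

```bash
python3 -c "
from h import *
cab(-30,0,31)
im=robot.camera('side')[:,:,::-1]; cv2.imwrite('pics/side7.png',im)
o=[cv2.imread(f'pics/side{k}.png')[170:230,250:310] for k in (6,7)]
o=[cv2.convertScaleAbs(cv2.resize(a,None,fx=6,fy=6,interpolation=cv2.INTER_CUBIC),alpha=1.5) for a in o]
cv2.imwrite('pics/cmp7.png',np.hstack(o))
"
```

```text
t 11.6 pos [ 478.77 -176.76   48.51] rpy [ 1.7998e+02 -1.5000e-01 -1.6640e+01] F [ 2.93  0.92 -3.17] gap 15.5
tool shift mm [-16.39  -0.87   0.47]
tool turn [ 0.02 -0.15 -0.04]
tip est cab -13.5 -0.9 31.5
```

View pics/cmp7.png

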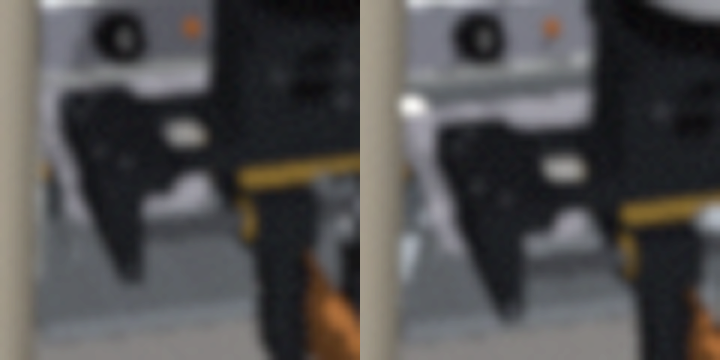

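>>> arm_command(deltas=[{"turn": [0,0,0],"linear": [-0.002,0,0],"claw": 0.0},{"turn": [0,0,0],"linear": [-0.002,0,0],"claw": 0.0},{"turn": [0,0,0],"linear": [-0.002,0,0],"claw": 0.0},{"turn": [0,0,0],"linear": [-0.002,0,0],"claw": 0.0},{"turn": [0,0,0],"linear": [-0.002,0,0],"claw": 0.0}])

```text
t: 12.28
eef_pos: [468.4, -173.6, 48.5]
eef_rot: [180.0, -0.1, -16.6]
wrist_force: [2.8, 0.3, -1.8]
finger_gap: 15.3
```

>>> arm_command(deltas=[{"turn": [0,0,0],"linear": [-0.002,0,0],"claw": 0.0},{"turn": [0,0,0],"linear": [-0.002,0,0],"claw": 0.0},{"turn": [0,0,0],"linear": [-0.002,0,0],"claw": 0.0}])

```text
t: 12.65
eef_pos: [462.2, -171.8, 48.5]
eef_rot: [180.0, -0.1, -16.6]
wrist_force: [3.4, -1.1, -2.0]
finger_gap: 15.7
```

```bash
python3 -c "
from h import *
cab(-40,0,31)"
```

```text
t 12.65 pos [ 462.23 -171.82   48.49] rpy [ 1.7998e+02 -1.4000e-01 -1.6640e+01] F [ 3.41 -1.06 -2.05] gap 15.7
tool shift mm [-9.12 -0.87  0.47]
tool turn [ 0.02 -0.14 -0.04]
tip est cab -30.8 -0.9 31.5
```

>>> arm_command(deltas=[{"turn": [0,0,0],"linear": [-0.0015,0,0],"claw": 0.0},{"turn": [0,0,0],"linear": [-0.0015,0,0],"claw": 0.0},{"turn": [0,0,0],"linear": [-0.0015,0,0],"claw": 0.0}])

```text
t: 13.02
eef_pos: [457.6, -170.4, 48.5]
eef_rot: [180.0, -0.1, -16.6]
wrist_force: [2.7, -1.1, -2.9]
finger_gap: 15.5
```

>>> arm_command(deltas=[{"turn": [0,0,0],"linear": [-0.0015,0,0],"claw": 0.0},{"turn": [0,0,0],"linear": [-0.0015,0,0],"claw": 0.0},{"turn": [0,0,0],"linear": [-0.0015,0,0],"claw": 0.0}])

```text
t: 13.4
eef_pos: [453.0, -169.1, 48.5]
eef_rot: [180.0, -0.1, -16.6]
wrist_force: [2.8, -0.6, -1.3]
finger_gap: 15.6
```

>>> arm_command(deltas=[{"turn": [0,0,0],"linear": [-0.0015,0,0],"claw": 0.0},{"turn": [0,0,0],"linear": [-0.0015,0,0],"claw": 0.0},{"turn": [0,0,0],"linear": [-0.0015,0,0],"claw": 0.0}])

```text
t: 13.78
eef_pos: [448.4, -167.7, 48.5]
eef_rot: [180.0, -0.1, -16.6]
wrist_force: [2.8, -0.5, -1.9]
finger_gap: 15.6
```

```bash
python3 -c "
from h import *
cab(-50,0,31)"
```

```text
t 13.775 pos [ 448.4  -167.67   48.49] rpy [ 1.7998e+02 -1.5000e-01 -1.6640e+01] F [ 2.84 -0.47 -1.92] gap 15.6
tool shift mm [-4.68 -0.85  0.48]
tool turn [ 0.02 -0.15 -0.04]
tip est cab -45.2 -0.8 31.5
```

>>> arm_command(deltas=[{"turn": [0,0,0],"linear": [-0.0012,0,0],"claw": 0.0},{"turn": [0,0,0],"linear": [-0.0012,0,0],"claw": 0.0}])

```text
t: 14.02
eef_pos: [445.9, -167.0, 48.5]
eef_rot: [180.0, -0.2, -16.6]
wrist_force: [2.3, -0.8, -2.3]
finger_gap: 15.1
```

>>> arm_command(deltas=[{"turn": [0,0,0],"linear": [-0.0012,0,0],"claw": 0.0},{"turn": [0,0,0],"linear": [-0.0012,0,0],"claw": 0.0}])

```text
t: 14.28
eef_pos: [443.4, -166.2, 48.5]
eef_rot: [180.0, -0.1, -16.6]
wrist_force: [2.3, 0.1, -2.2]
finger_gap: 15.3
```

>>> arm_command(deltas=[{"turn": [0,0,0],"linear": [-0.0012,0,0],"claw": 0.0},{"turn": [0,0,0],"linear": [-0.0012,0,0],"claw": 0.0}])

```text
t: 14.52
eef_pos: [440.7, -165.3, 48.4]
eef_rot: [180.0, -0.1, -16.6]
wrist_force: [0.8, 0.5, -1.0]
finger_gap: 15.2
```

>>> arm_command(deltas=[{"turn": [0,0,0],"linear": [-0.0012,0,0],"claw": 0.0},{"turn": [0,0,0],"linear": [-0.0012,0,0],"claw": 0.0}])

```text
t: 14.78
eef_pos: [438.1, -164.5, 48.4]
eef_rot: [180.0, -0.1, -16.6]
wrist_force: [1.8, -0.7, -2.8]
finger_gap: 15.5
```

>>> arm_command(deltas=[{"turn": [0,0,0],"linear": [-0.0012,0,0],"claw": 0.0},{"turn": [0,0,0],"linear": [-0.0012,0,0],"claw": 0.0}])

```text
t: 15.02
eef_pos: [437.2, -164.9, 49.0]
eef_rot: [179.9, -0.4, -16.7]
wrist_force: [8.3, -1.7, -3.9]
finger_gap: 15.4
```

>>> arm_command(deltas=[{"turn": [0,0,0],"linear": [-0.0012,0,0],"claw": 0.0},{"turn": [0,0,0],"linear": [-0.0012,0,0],"claw": 0.0}])

```text
t: 15.28
eef_pos: [437.1, -165.5, 49.8]
eef_rot: [179.8, -0.8, -16.7]
wrist_force: [8.1, -1.0, -3.7]
finger_gap: 15.5
```

```bash
python3 -c "
from h import *
cab(-65,0,31)
im=robot.camera('side')[:,:,::-1]; cv2.imwrite('pics/side8.png',im)
im=robot.camera('top')[:,:,::-1]; cv2.imwrite('pics/top8.png',im)
a=cv2.imread('pics/side8.png')[150:250,250:360];b=cv2.imread('pics/top8.png')[180:280,250:350]
cv2.imwrite('pics/c8.png',np.hstack([cv2.resize(a,None,fx=3.6,fy=3.6,interpolation=cv2.INTER_CUBIC),cv2.resize(b,None,fx=3.6,fy=3.6,interpolation=cv2.INTER_CUBIC)]))
"
```

```text
t 15.275 pos [ 437.07 -165.52   49.79] rpy [179.83  -0.76 -16.71] F [ 8.06 -1.04 -3.7 ] gap 15.5
tool shift mm [-8.24 -2.02  1.67]
tool turn [ 0.17 -0.76 -0.11]
tip est cab -56.7 -2.0 32.8
```

View pics/c8.png

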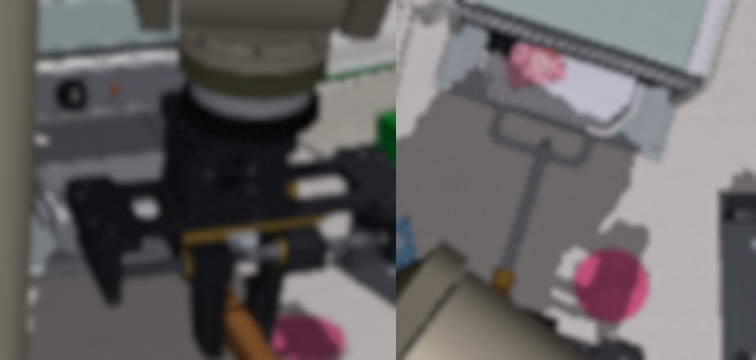

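>>> arm_command(deltas=[{"turn": [0.1,-0.3,0],"linear": [-0.0015,-0.0003,0.0006],"claw": 0.0},{"turn": [0,-0.2,0],"linear": [-0.0015,-0.0003,0.0006],"claw": 0.0}])

```text
t: 15.62
eef_pos: [437.0, -165.5, 49.6]
eef_rot: [179.8, -0.7, -16.7]
wrist_force: [8.1, -2.1, -3.2]
finger_gap: 15.6
```

```bash
python3 -c "
from h import *
cab(-57,0,31)
s=robot.read_state(); print(s['wrist_force'][:2]@ex)"
```

```text
t 15.625 pos [ 436.99 -165.48   49.57] rpy [179.83  -0.71 -16.72] F [ 8.14 -2.06 -3.21] gap 15.6
tool shift mm [-0.14 -2.01  1.56]
tool turn [ 0.17 -0.71 -0.12]
tip est cab -56.8 -2.0 32.6
8.383810535253323
```

>>> arm_command(deltas=[{"turn": [0,-0.3,0],"linear": [-0.0019,-0.0003,0.0006],"claw": 0.0},{"turn": [0,-0.3,0],"linear": [-0.0019,-0.0003,0.0006],"claw": 0.0}])

```text
t: 15.88
eef_pos: [436.9, -165.6, 49.6]
eef_rot: [179.7, -0.7, -16.7]
wrist_force: [10.6, -2.8, -3.7]
finger_gap: 15.3
```

>>> arm_command(deltas=[{"turn": [0,-0.3,0],"linear": [-0.0022,-0.0003,0.0006],"claw": 0.0},{"turn": [0,-0.3,0],"linear": [-0.0022,-0.0003,0.0006],"claw": 0.0}])

```text
t: 16.12
eef_pos: [436.8, -165.8, 49.9]
eef_rot: [179.6, -0.8, -16.8]
wrist_force: [11.7, -2.5, -4.3]
finger_gap: 15.4
```

```bash
python3 -c "
from h import *
cab(-57,0,31)
s=robot.read_state(); print(s['wrist_force'][:2]@ex)"
```

```text
t 16.125 pos [ 436.77 -165.82   49.86] rpy [179.57  -0.76 -16.76] F [11.74 -2.55 -4.25] gap 15.4
tool shift mm [-0.03 -2.41  1.84]
tool turn [ 0.44 -0.76 -0.16]
tip est cab -56.9 -2.4 32.9
11.97443091707199
```

>>> arm_command(deltas=[{"turn": [0.1,-0.3,0],"linear": [-0.002,-0.0003,0.0006],"claw": 0.0},{"turn": [0.1,-0.3,0],"linear": [-0.002,-0.0003,0.0006],"claw": 0.0},{"turn": [0,-0.3,0],"linear": [-0.002,-0.0003,0.0006],"claw": 0.0},{"turn": [0,-0.3,0],"linear": [-0.002,-0.0003,0.0006],"claw": 0.0}])

```text
t: 16.62
eef_pos: [436.7, -166.0, 50.1]
eef_rot: [179.5, -0.8, -16.8]
wrist_force: [10.8, -1.8, -4.7]
finger_gap: 15.5
```

```bash
python3 -c "
from h import *
cab(-57,0,31)
s=robot.read_state(); print(s['wrist_force'][:2]@ex)
im=robot.camera('side')[:,:,::-1]; cv2.imwrite('pics/side9.png',im)
im=robot.camera('top')[:,:,::-1]; cv2.imwrite('pics/top9.png',im)
b=cv2.imread('pics/top9.png')[160:280,250:350]
cv2.imwrite('pics/c9.png',cv2.resize(b,None,fx=5,fy=5,interpolation=cv2.INTER_CUBIC))
"
```

```text
t 16.625 pos [ 436.74 -165.98   50.08] rpy [179.52  -0.79 -16.76] F [10.81 -1.75 -4.7 ] gap 15.5
tool shift mm [-0.06 -2.58  2.05]
tool turn [ 0.48 -0.79 -0.16]
tip est cab -56.9 -2.6 33.1
10.854390372989611
```

View pics/c9.png

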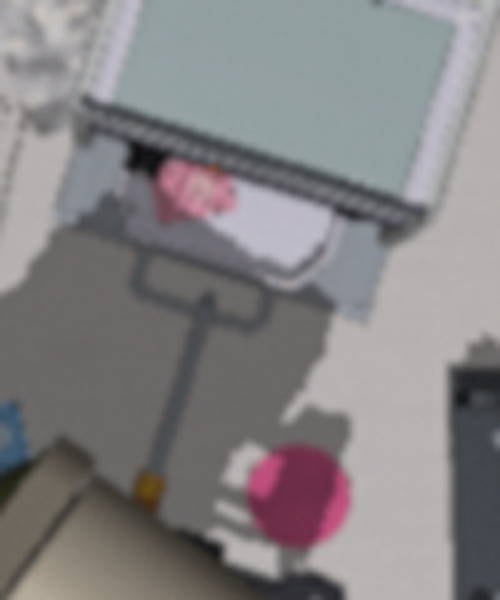

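>>> arm_command(deltas=[{"turn": [0,0,0],"linear": [0,0,0],"claw": 0.0},{"turn": [0.4,-0.8,0],"linear": [0.002,-0.001,0.001],"claw": 0.0},{"turn": [0,0,0],"linear": [0.003,0,0],"claw": 0.0},{"turn": [0,0,0],"linear": [0,0,0],"claw": 0.0}])

```text
t: 17.23
eef_pos: [441.8, -166.2, 48.9]
eef_rot: [180.0, 0.1, -16.7]
wrist_force: [-0.6, 0.5, -1.6]
finger_gap: 15.4
```

```bash
python3 -c "
from h import *
cab(-51,0,45)
"
```

```text
t 17.225 pos [ 441.79 -166.2    48.87] rpy [ 1.7997e+02  1.5000e-01 -1.6740e+01] F [-0.62  0.5  -1.56] gap 15.4
tool shift mm [  1.03  -1.33 -13.13]
tool turn [ 0.03  0.15 -0.14]
tip est cab -52.0 -1.3 31.9
```

>>> arm_command(deltas=[{"turn": [0,0,0],"linear": [0,0,-0.006],"claw": 0.0},{"turn": [0,0,0],"linear": [0,0,-0.01],"claw": 0.0},{"turn": [0,0,0],"linear": [0,0,-0.015],"claw": 0.0},{"turn": [0,0,0],"linear": [-0.002,0,-0.02],"claw": 0.0},{"turn": [0,0,0],"linear": [-0.01,0,-0.03],"claw": 0.0},{"turn": [0,0,0],"linear": [-0.01,0,-0.02],"claw": 0.0},{"turn": [0,0,0],"linear": [0,0,0],"claw": 0.0}])

```text
t: 18.1
eef_pos: [420.2, -159.6, 156.5]
eef_rot: [179.9, 0.0, -16.7]
wrist_force: [-0.4, -0.0, -2.4]
finger_gap: 15.6
```

```bash
python3 -c "
from h import *
go((452.5,-358.5,150),(180,0,1.8))
im=robot.camera('top')[:,:,::-1]; cv2.imwrite('pics/top10.png',im)
b=cv2.imread('pics/top10.png')[160:310,250:400]
cv2.imwrite('pics/c10.png',cv2.resize(b,None,fx=4,fy=4,interpolation=cv2.INTER_CUBIC))
"
```

```text
t 18.1 pos [ 420.19 -159.64  156.54] rpy [ 1.7992e+02  4.0000e-02 -1.6740e+01] F [-0.45 -0.04 -2.39] gap 15.6
tool shift mm [ 88.23 181.12   6.72]
tool turn [  0.07   0.05 -18.54]
```

View pics/c10.png

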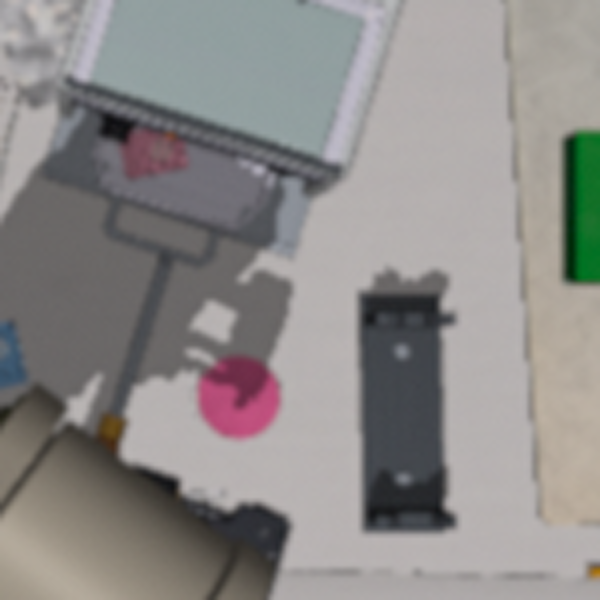

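>>> arm_command(deltas=[{"turn": [0,0,0],"linear": [0,0.025,0],"claw": 0.0},{"turn": [0,0,0],"linear": [0.01,0.035,0],"claw": 0.0},{"turn": [0,0,0],"linear": [0.01,0.04,0],"claw": 0.0},{"turn": [0,0,0],"linear": [0.01,0.04,0],"claw": 0.0},{"turn": [0,0,-5],"linear": [0.015,0.03,0],"claw": 0.0},{"turn": [0,0,-7],"linear": [0.015,0.02,0],"claw": 0.0},{"turn": [0,0,-6],"linear": [0.01,0,0],"claw": 0.0},{"turn": [0,0,0],"linear": [0,0,0],"claw": 0.0}])

```text
t: 19.15
eef_pos: [434.7, -364.2, 146.3]
eef_rot: [-179.5, 0.5, 1.8]
wrist_force: [-1.2, 0.0, -2.3]
finger_gap: 15.5
```

```bash
python3 -c "
from h import *
go((452.7,-358.6,110),(179.9,-.1,1.8))
"
```

```text
t 19.15 pos [ 434.74 -364.22  146.33] rpy [-179.47    0.54    1.76] F [-1.25  0.   -2.33] gap 15.5
tool shift mm [18.47 -4.73 36.2 ]
tool turn [-0.63  0.64 -0.04]
```

>>> arm_command(deltas=[{"turn": [-0.6,0.6,0],"linear": [0.016,-0.004,0.01],"claw": 0.0},{"turn": [0,0,0],"linear": [0.001,0,0.01],"claw": 0.0},{"turn": [0,0,0],"linear": [0,0,0],"claw": 0.0}])

```text
t: 19.52
eef_pos: [452.1, -358.1, 123.3]
eef_rot: [-180.0, -0.0, 1.6]
wrist_force: [0.0, -0.5, -0.8]
finger_gap: 15.5
```

```bash
python3 -c "
from h import *
go((452.7,-358.6,60),(179.9,-.1,1.8))
im=robot.camera('top')[:,:,::-1]; cv2.imwrite('pics/top11.png',im)
im=robot.camera('side')[:,:,::-1]; cv2.imwrite('pics/side11.png',im)
a=cv2.imread('pics/top11.png')[190:310,320:400];b=cv2.imread('pics/side11.png')[140:260,330:430]
cv2.imwrite('pics/c11.png',np.hstack([cv2.resize(x,None,fx=4.4,fy=4.4,interpolation=cv2.INTER_CUBIC) for x in(a,b)]))
"
```

```text
t 19.525 pos [ 452.15 -358.11  123.29] rpy [-1.7999e+02 -1.0000e-02  1.5700e+00] F [ 0.02 -0.55 -0.75] gap 15.5
tool shift mm [ 0.53  0.52 63.29]
tool turn [-0.11  0.09 -0.23]
```

View pics/c11.png

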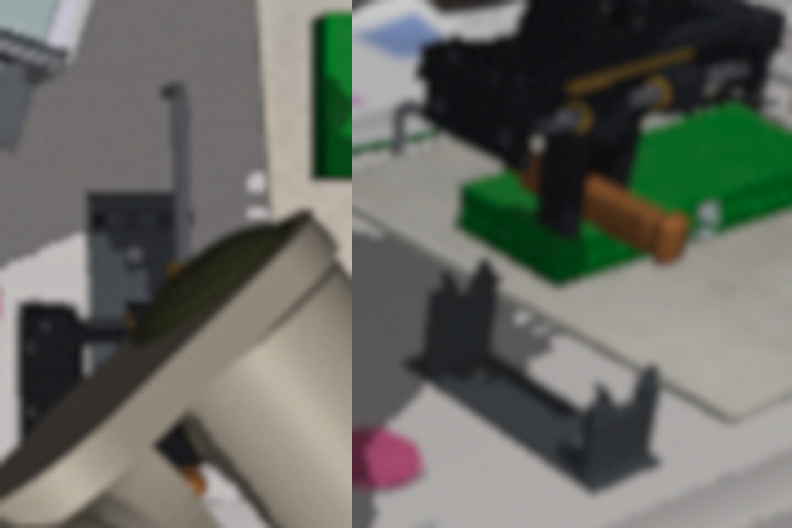

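```bash
python3 -c "
from h import *
print(at('top',360,209.3,144)[:2], at('top',364.3,301.8,141)[:2])
P=lambda x,z:[444.6+x,-358.3+x*.031,140.3+z]
f=lambda n,X:((proj(n,X)-([330,140] if n=='side' else [320,190]))*4.4+([352,0] if n=='side' else 0)).round()
print('side: pommel',f('side',P(-58,0)),'tip',f('side',P(145,-34)),'bend top',f('side',P(149,4)),'handle front',f('side',P(46,0)))
print('top: end',f('top',P(149,4)),'pommel',f('top',P(-58,0)))
"
```

```text
[ 591.62577901 -353.50556024] [ 389.35643392 -364.93057213]
side: pommel [676. 243.] tip [392. 153.] bend top [393.  89.] handle front [523. 163.]
top: end [176.  81.] pommel [185. 497.]
```

```bash
python3 -c "
from h import *
def crop(f,z):
    P=lambda x,dz:[444.6+x,-358.3+x*.031,z+dz]
    a=cv2.imread(f); o=[]
    for X in (P(149,0),P(-58,0)):
        u,v=proj('side',X); M=np.float32([[1,0,-(u-20)],[0,1,-(v-20)]])
        o.append(cv2.resize(cv2.warpAffine(a,M,(40,45)),None,fx=9,fy=9,interpolation=cv2.INTER_CUBIC))
    return np.hstack(o)
i=np.vstack([crop('pics/side2.png',171.5),crop('pics/side11.png',140.3)])
cv2.imwrite('pics/c12.png',cv2.resize(i,None,fx=.73,fy=.73))
"
```

```text
(no output)
```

View pics/c12.png

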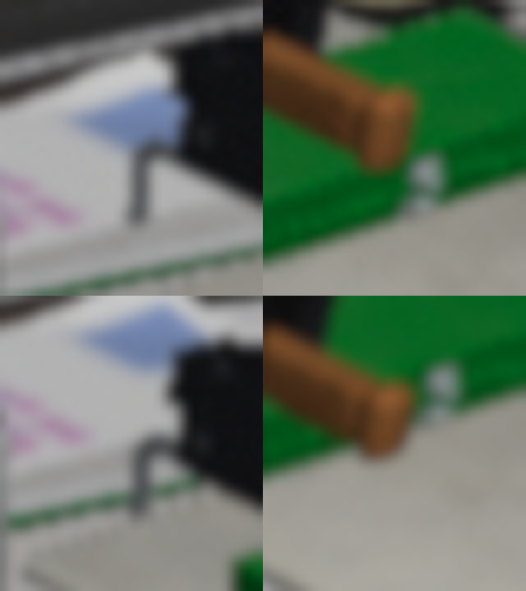

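>>> arm_command(deltas=[{"turn": [-0.1,0.1,-0.2],"linear": [0.0005,0.0005,0.015],"claw": 0.0},{"turn": [0,0,0],"linear": [0,0,0.02],"claw": 0.0},{"turn": [0,0,0],"linear": [0,0,0.008],"claw": 0.0},{"turn": [0,0,0],"linear": [0,0,0],"claw": 0.0}])

```text
t: 20.12
eef_pos: [452.6, -359.6, 79.2]
eef_rot: [179.8, -0.2, 1.7]
wrist_force: [-0.4, 0.5, -0.7]
finger_gap: 14.9
```

```bash
python3 -c "
from h import *
go((452.7,-358.6,33),(179.9,-.1,1.8))
"
```

```text
t 20.125 pos [ 452.62 -359.61   79.24] rpy [179.78  -0.21   1.73] F [-0.41  0.51 -0.7 ] gap 14.9
tool shift mm [-0.06 -1.18 46.24]
tool turn [ 0.12 -0.11 -0.07]
```

>>> arm_command(deltas=[{"turn": [0.1,-0.1,0],"linear": [0,-0.0012,0.008],"claw": 0.0},{"turn": [0,0,0],"linear": [0,0,0.006],"claw": 0.0},{"turn": [0,0,0],"linear": [0,0,0],"claw": 0.0}])

```text
t: 20.5
eef_pos: [452.9, -358.8, 65.1]
eef_rot: [179.8, -0.2, 1.7]
wrist_force: [-0.4, 0.0, -1.7]
finger_gap: 15.4
```

```bash
python3 -c "
from h import *
go((452.7,-358.6,33),(179.9,-.1,1.8))
"
```

```text
t 20.5 pos [ 452.91 -358.75   65.14] rpy [ 1.7982e+02 -1.6000e-01  1.7300e+00] F [-0.44  0.   -1.66] gap 15.4
tool shift mm [-0.29 -0.26 32.14]
tool turn [ 0.08 -0.06 -0.07]
```

>>> arm_command(deltas=[{"turn": [0.1,0,0],"linear": [0,-0.0004,0.007],"claw": 0.0},{"turn": [0,0,0],"linear": [0,-0.0004,0.007],"claw": 0.0},{"turn": [0,0,0],"linear": [0,0,0],"claw": 0.0}])

```text
t: 20.88
eef_pos: [453.0, -358.0, 50.3]
eef_rot: [179.9, -0.2, 1.7]
wrist_force: [0.8, -0.0, -1.6]
finger_gap: 15.5
```

```bash
python3 -c "
from h import *
go((452.7,-358.6,33),(179.9,-.1,1.8))
"
```

```text
t 20.875 pos [ 453.01 -357.97   50.35] rpy [ 1.7991e+02 -1.7000e-01  1.7300e+00] F [ 0.77 -0.01 -1.64] gap 15.5
tool shift mm [-0.38  0.59 17.35]
tool turn [-0.01 -0.07 -0.07]
```

>>> arm_command(deltas=[{"turn": [0,0,0],"linear": [-0.0003,0.0004,0.006],"claw": 0.0},{"turn": [0,0,0],"linear": [0,0,0.005],"claw": 0.0},{"turn": [0,0,0],"linear": [0,0,0.003],"claw": 0.0}])

```text
t: 21.25
eef_pos: [452.8, -358.6, 35.6]
eef_rot: [179.9, -0.2, 1.7]
wrist_force: [-0.5, -0.3, -1.2]
finger_gap: 15.3
```

```bash
python3 -c "
from h import *
go((452.7,-358.6,33),(179.9,-.1,1.8))
"
```

```text
t 21.25 pos [ 452.85 -358.59   35.64] rpy [179.88  -0.19   1.73] F [-0.52 -0.29 -1.15] gap 15.3
tool shift mm [-0.15 -0.    2.64]
tool turn [ 0.02 -0.09 -0.07]
```

>>> arm_command(deltas=[{"turn": [0,0,0],"linear": [0,0,0.0015],"claw": 0.0},{"turn": [0,0,0],"linear": [0,0,0.001],"claw": 0.0},{"turn": [0,0,0],"linear": [0,0,0],"claw": 0.0}])

```text
t: 21.62
eef_pos: [452.7, -358.6, 33.0]
eef_rot: [179.9, -0.2, 1.7]
wrist_force: [-0.6, 0.4, -0.5]
finger_gap: 15.2
```

```bash
python3 -c "
from h import *
go((452.7,-358.6,33),(179.9,-.1,1.8))
im=robot.camera('side')[:,:,::-1]; cv2.imwrite('pics/side13.png',im)
b=cv2.imread('pics/side13.png')[160:260,330:430]; c=cv2.imread('pics/side1.png'); c=cv2.resize(c,(560,420))[160:260,330:430]
cv2.imwrite('pics/c13.png',np.hstack([cv2.resize(x,None,fx=4,fy=4,interpolation=cv2.INTER_CUBIC) for x in(c,b)]))
"
```

```text
t 21.625 pos [ 452.75 -358.64   32.96] rpy [ 1.7989e+02 -1.7000e-01  1.7300e+00] F [-0.62  0.36 -0.55] gap 15.2
tool shift mm [-0.05 -0.04 -0.04]
tool turn [ 0.01 -0.07 -0.07]
```

View pics/c13.png

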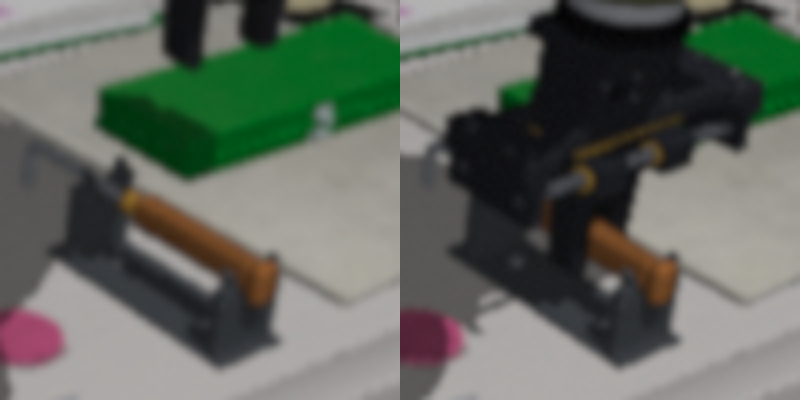

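>>> arm_command(deltas=[{"turn": [0,0,0],"linear": [0,0,0],"claw": 0.3},{"turn": [0,0,0],"linear": [0,0,0],"claw": 0.5},{"turn": [0,0,0],"linear": [0,0,0],"claw": 0.5},{"turn": [0,0,0],"linear": [0,0,0],"claw": 0.5},{"turn": [0,0,0],"linear": [0,0,-0.01],"claw": 0.5},{"turn": [0,0,0],"linear": [0,0,-0.03],"claw": 0.5},{"turn": [0,0,0],"linear": [0,0,-0.05],"claw": 0.5},{"turn": [0,0,0],"linear": [0,0,-0.05],"claw": 0.5}], force=20)

```text
t: 22.68
eef_pos: [451.6, -357.6, 176.2]
eef_rot: [-179.9, -0.0, 1.7]
wrist_force: [0.0, 0.1, 0.7]
finger_gap: 44.1
```

>>> arm_command(deltas=[{"turn": [0,0,0],"linear": [-0.04,0,-0.05],"claw": 0.5},{"turn": [0,0,0],"linear": [-0.06,0.03,0],"claw": 0.5},{"turn": [0,0,0],"linear": [-0.06,0.03,0],"claw": 0.5},{"turn": [0,0,0],"linear": [-0.05,0.03,0],"claw": 0.5},{"turn": [0,0,0],"linear": [-0.04,0.03,0],"claw": 0.5},{"turn": [0,0,0],"linear": [0,0,0],"claw": 0.5}])

```text
t: 23.42
eef_pos: [208.8, -485.1, 233.9]
eef_rot: [179.3, -0.4, 1.8]
wrist_force: [-0.5, 0.2, -0.3]
finger_gap: 43.9
```

```bash
python3 -c "
from h import *
go()
for n in('side','top'):
    im=robot.camera(n)[:,:,::-1]; cv2.imwrite(f'pics/{n}14.png',im)
a=cv2.imread('pics/top14.png')[90:310,190:400];b=cv2.imread('pics/side14.png')[140:290,240:440]
a=cv2.resize(a,None,fx=1.9,fy=1.9,interpolation=cv2.INTER_CUBIC);b=cv2.resize(b,(400,a.shape[0]*0+300),interpolation=cv2.INTER_CUBIC)
b=cv2.copyMakeBorder(b,0,a.shape[0]-300,0,0,0);cv2.imwrite('pics/c14.png',np.hstack([a,b]))
"
```

```text
t 23.425 pos [ 208.84 -485.13  233.85] rpy [179.28  -0.39   1.85] F [-0.49  0.17 -0.28] gap 43.9
```

View pics/c14.png

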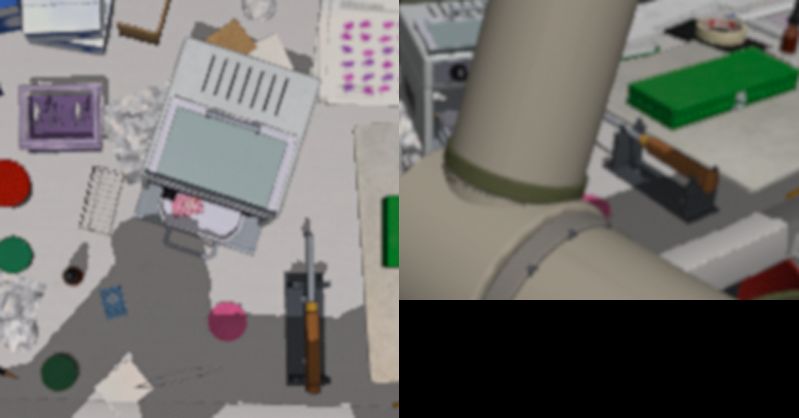

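```bash
python3 - <<'E'
from h import *
for f in ("top0","top14"):
    im=cv2.imread(f"pics/{f}.png"); hsv=cv2.cvtColor(im,cv2.COLOR_BGR2HSV)
    roi=np.zeros(im.shape[:2],np.uint8); roi[215:305,335:372]=1
    m_=((hsv[...,0]>3)&(hsv[...,0]<25)&(hsv[...,1]>110)&(roi>0))
    ys,xs=np.nonzero(m_); P=np.array([at("top",x,y,58)[:2] for x,y in zip(xs,ys)])
    c=P.mean(0);vt=np.linalg.svd(P-c)[2];d=vt[0]*np.sign(vt[0][0])
    print(f,len(xs),c.round(1),np.degrees(np.arctan2(d[1],d[0])).round(2))
d=cv2.absdiff(cv2.imread("pics/top14.png"),cv2.imread("pics/top10.png"))
a=cv2.imread("pics/top14.png")[175:235,255:335];b=cv2.imread("pics/top9.png")[175:235,255:335]
cv2.imwrite("pics/c15.png",np.vstack([cv2.resize(x,None,fx=5,fy=5,interpolation=cv2.INTER_CUBIC) for x in(b,a)]))
E
```

```text
top0 337 [ 446.1 -358.3] 1.87
top14 328 [ 447.3 -357.9] 1.79
```

View pics/c15.png

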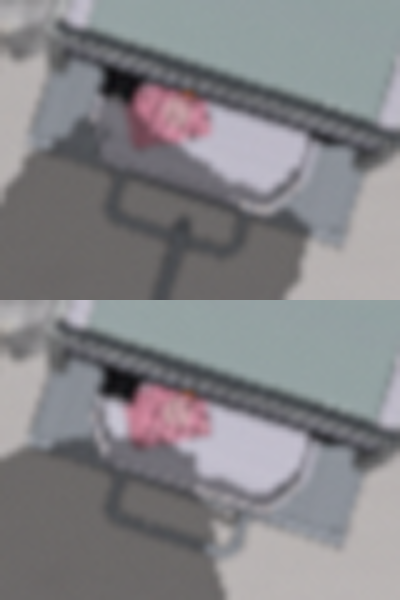

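```bash
python3 -c "
from h import *
robot.finish_job()"
```

```text
the job is handed in; nothing more can be done
```

I drew the tray out against its stops with the hook, laid the hook back in its rest and let go, then handed the job in. It took about 23 s of the 69 s allowed.

**The pull:** The hook dropped behind the wire handle, and the tray slid at about 1–3 N. The pull then eased and met a hard stop. I held it there at 8–12 N for over a second, peaking at about 12 N at the wrist, below the 18 N limit.

**Last checks in the top view:**
- **Tray:** it stayed where the pull left it. Its origin is roughly 10 mm inside the mouth, as near as the images allow.
- **Hook:** it lies within about 1 mm and 0.1° of where it was at the start.
- **Bystanders:** those I could see looked unmoved, though I compared them only by eye.
- **Arm:** it is clear of everything.

**Not checked directly:**
- **Catch:** I judged it to be in from the drop in pull just before the stop. I had no reading of it.
- **Second cassette:** only one cassette was visible at the end. The other was under the cabinet roof, so I assume it stayed in the tray.

**Disagreements:**
- The two cameras differed by about 5–10 mm on the depth of the mouth, so I found the handle by feel.
- My first estimate of where I gripped the hook was about 8 mm off, and I corrected it from a later picture.

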